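# Pack the die away and lid the dice vault under the peg rail

## Task

Put the loose polyhedral die into the well of the open walnut dice vault, then fit the vault's lid: lower it over the two upright beech pegs until it lies flush on the rim all round, and let go. The vault stands beneath the peg rail, so work in under the rail's pegs at a slant without bumping the rail, and leave the other pieces on the shelf where they are.

Things in the scene. Friction and masses are not known exactly. Their poses are not given: they have to be found in the camera images.
- vault: The open walnut dice vault: a fixed box 130 mm (its x) by 190 mm (its y), 62 mm high, walls 12 mm. Origin at the centre of its underside on the shelf top; z up, x away from the robot, towards the rail. In it lies a beech insert with a dice well in the middle and an end block to either side (y from 48 mm to the wall), block tops 50 mm above the shelf.
- vault_well (a point): Middle of the floor of the vault's dice well, 14 mm above the shelf; axes as the vault's. The well is 84 mm (x) by 96 mm (y) and 36 mm deep, give or take the insert's shift (see vault_pegs); a few small dice, up to 17 mm high, lie along its far side (x above 10 mm).
- vault_pegs (a point): Point midway between the tops of the insert's two upright beech pegs IF the insert lay centred: 86 mm above the shelf. Pegs: 12 mm thick, 1 mm bevel on top, at y = +65 and -65 mm from here, 24 mm proud of the rim. The insert has play and stays fast where it lies: both pegs together are really shifted up to 4 mm in x and 4 mm in y (not turned), unreported: feel or look for it.
- lid: The vault's loose lid, lying on the game box: a walnut plate 120 mm (its x) by 180 mm (its y) by 10 mm with two 14 mm through holes at y = +65 and -65 mm, x = 0, and a beech grip on top. Same either way round. 0.14 to 0.28 kg. Origin at the centre of the plate's underside, z up through the grip. Seated, its origin is 62 mm above the vault's.
- lid_grip (a point): Point in the lid's beech grip, 37 mm above the plate's underside; axes as the lid's. The grip is an upright block in the middle of the plate, 44 mm long (x), 16 mm thick (y), from 10 to 48 mm above the underside: pinch it across y.
- game_box: Closed cardboard game box lying flat, fixed, 180 mm (its x) by 220 mm (its y), 48 mm high, on which the lid lies at the start. Origin at the centre of its underside.
- die: The loose lime-green twelve-sided die (rhombic faces), 18 g. Origin at its centre, 13 mm above the shelf; z up. It is 26 mm high, 37 mm long in x, and its two upright side faces, square to its y, are 26 mm apart.
- peg_rail: The wooden peg rail, fixed: a board 500 mm long (its y), 18 mm thick, 210 to 260 mm above the shelf, on end uprights at y = +235 and -235 mm with feet 110 mm long in x. A brass bell hangs at y = +200 mm, x = -45 mm, 48 mm wide, down to 164 mm; a key ring at y = -200 mm, down to 158 mm. Origin on the shelf below the board's middle; x away from the robot.
- rail_tips (a point): Middle of the line of the rail's peg tips, 239 mm above the shelf; axes as the rail's. Six round pegs, 17 mm thick, at y = -200 to +200 mm, 80 mm apart, run from the board (undersides 220 mm up) 70 mm towards the robot, rising to this line. It ends 0 to 16 mm beyond the lid grip's place: an upright gripper there strikes the pegs; one leaning back to the robot by 30 to 45 degrees clears them.
- token: Bystander: a slate-grey round stone token, 36 mm across, 10 mm high; origin at the centre of its underside.
- lantern: Bystander: a tiny steel lantern miniature, 24 mm across, 37 mm high; origin at the centre of its underside.
- dice_cup: Bystander: a dark brown dice cup, 84 mm across, 95 mm high; origin at the centre of its underside.
- pawn: Bystander: a turned wooden pawn, 28 mm across, 45 mm high; origin at the centre of its underside.
- desk_bell: Bystander: a brass desk bell on a wooden foot, 68 mm across, 45 mm high; origin at the centre of its underside.
There are look-alikes about, which are no part of the job. What is shaped like the vault but pink or purple is not meant.

How it is judged:
By the outcome, as a careful person would: the job done as asked, in the order asked, and still so for the second after the job is handed in, with the robot touching nothing.
It also fails if it takes over 72 s, if anything falls off the work surface, if the arm or the gripper's body presses on something with over 40 N, if the wrist force passes 120 N, or if a joint passes its speed limit or range.

## Robot

A 6-joint arm with a two-finger parallel gripper is mounted at the origin on the work surface. World frame = base frame: x ahead of the robot, y to its left, z up, the work surface at z = 0. Lengths are in m, angles in rad, forces in N, time in s.
With the tool pointing down it reaches from about 0.4 to 0.825 m from the base axis. Payload 7 kg.
Tool frame: the origin (TCP) lies at the very end of the fingers, on their centre line; the grasp point (between the pads) lies 19 mm behind it; z points along the fingers, y is the line along which they close (so a half turn about z gives the same grasp; the last joint's range is limited). The gripper opens to 88 mm and grips with 3 to 60 N. Pads are 19 mm wide; open, the fingers measure 130 mm over their backs; the gripper's body (78 mm by 193 mm) begins 47 mm behind the grasp point.
Start: joints at [-0.913, 0.359, 0.012, 0, -1.224, -0.288], TCP at [0.244, -0.629, 0.193] pointing down, gripper open.
Joint ranges: [-3.07, 3.07], [-1.43, 2.12], [-1.02, 1.25], [-3.03, 1.67], [-3.05, -0], [-3.03, 3.03]. Speed limits (rad/s): [2.39, 2.39, 3.01, 3.14, 3.14, 3.14].

## Interface

Orientations are given as [roll, pitch, yaw] about the fixed x, y, z axes, in that order (R = Rz(yaw) Ry(pitch) Rx(roll)).
In Python, from station import * gives the robot as it stands.
- The arm moves only by the tool servo_tool, never from a script. Its argument "moves" is a list of rows, each an object of numbers: "jaw": the opening, from 0 (shut) to 1 (fully open); "dx", "dy", "dz": the shift along the world's x, y, z in m; "roll": the turn about the world's z in degrees. A call has exactly 10 rows; each row shifts and turns the commanded pose from where the row before left it; what a row does not reach is not made up. A row lasts 1/8 s, in which the tool goes at most 62.5 mm and 10.7 degrees, less where a joint would pass 70% of its speed; a pose out of reach is approached as far as the arm can. A call with a gripper value outside its range is refused whole. The fingers move at their own pace and stop on an object; "newtons" is the grip in N (left out, the last holds). Time passes only in rows, so rows that do not move let the fingers close, or fill a call up. It gives the time, the measured TCP pose, the force, the opening and the grip force at its end, in the units of the state.
- get_state(): the state, without advancing time (a new reading comes with each control period).
- grab_frame(name): name is "side" or "top"; returns (picture, depth): 480x640x3 uint8, red, green, blue; 480x640 float32, m along the optical axis (not along the pixel's ray), 0 where there is no reading.
- calibration(name): a dict with "intrinsics" (3x3 intrinsics, pixels), "R" (3x3) and "t" (3): a world point X has camera coordinates R X + t. Camera axes: x right, y down, z forward; pixel columns grow to the right and rows downward; lengths in m; the calibration is good to about 2 mm. A picture is of the moment at which its call begins. calibration takes no time and is no camera call.
- job_done(): hands the job in; it is judged then, once.
The state is a dict: "t": time; "q": joint angles; "qd": joint speeds; "joint_efforts": joint torques, N m; "eef_pos": TCP position; "ee_rot": TCP orientation; "force": force on the tool from outside, world axes, zero at the start; "moment": the same for the moment, N m; "width": finger opening in m; "gripper_force": force on a finger pad.
Only numpy, scipy, OpenCV 4.12 (cv2) and the standard library are available. Lean on these libraries where they do the work, as an engineer would, in place of code of your own. Each camera call takes 0.05 s, during which the arm holds its last target. There are 200 camera calls.

## Working session

There is one attempt and no reset: what is moved stays moved. The work goes in short steps, Python scripts to look and compute and a tool call to move; the robot and the scene stay as the last step left them, time stands still between calls to the robot, and variables do not carry over. Pictures are saved under pics/ and viewed, at most 10 in all, crops included, and the job is handed in when it is done.

Besides the shell and the picture viewer there is one more tool, called after ">>>" as name(argument=value, ...) on one line, values as JSON. servo_tool: Moves the arm, as the interface text tells. Its arguments: {"type":"object","properties":{"moves":{"type":"array","items":{"type":"object","properties":{"jaw":{"type":"number"},"dx":{"type":"number"},"dy":{"type":"number"},"dz":{"type":"number"},"roll":{"type":"number"}}}},"newtons":{"type":"number"}},"required":["moves"]}

```bash
ls; mkdir -p pics; cat > h.py <<'E'
from station import *
import numpy as np, cv2
def cam(n):
    c=calibration(n); return np.array(c["intrinsics"]),np.array(c["R"]),np.array(c["t"]).ravel()
def ray(n,uv,z):
    K,R,t=cam(n); C=-R.T@t; d=R.T@np.linalg.inv(K)@np.array([uv[0],uv[1],1.]); return C+d*(z-C[2])/d[2]
def cloud(n,D):
    K,R,t=cam(n); v,u=np.mgrid[:480,:640]; P=np.stack([(u-K[0,2])/K[0,0]*D,(v-K[1,2])/K[1,1]*D,D],-1); return (P-t)@R
def proj(n,X):
    K,R,t=cam(n); p=K@(R@np.asarray(X)+t); return p[:2]/p[2]
E
python3 - <<'E'
from h import *
s=get_state(); print(s)
for n in("side","top"):
    I,D=grab_frame(n); np.savez(f"{n}0.npz",I=I,D=D); cv2.imwrite(f"pics/{n}0.png",I[...,::-1]); K,R,t=cam(n); print(n,K.tolist(),(-R.T@t).round(3),R[2].round(3),(D>0).mean())
E
```

```text
pics
{'t': 0.0, 'q': array([-9.12891503e-01,  3.59351892e-01,  1.10512170e-02, -3.76747988e-04,
       -1.22410267e+00, -2.88100417e-01]), 'qd': array([-6.07450775e-04, -5.26460242e-04,  1.16114839e-03,  5.83249124e-04,
       -2.07958753e-05,  1.37698753e-03]), 'joint_efforts': array([-2.92844870e-04, -5.82713199e+01,  2.93042207e+01,  6.99670494e+00,
        6.88069253e-03, -2.07242474e-04]), 'eef_pos': array([ 0.24374357, -0.62885913,  0.19223725]), 'ee_rot': array([ 3.13995123e+00, -1.17078878e-04, -2.77191645e+00]), 'force': array([-0.80732278, -0.4682138 ,  0.43149778]), 'moment': array([-0.03959203, -0.01234541,  0.0026443 ]), 'gripper_force': 0.0, 'width': 0.08749413629034096}
side [[611.2214882729409, 0.0, 318.8152121094109], [0.0, 611.2214882729409, 229.516472159087], [0.0, 0.0, 1.0]] [-0.027  1.244  0.806] [ 0.384 -0.799 -0.463] 0.9383756510416666
top [[569.4496484743985, 0.0, 321.1617018368435], [0.0, 569.4496484743985, 241.5771742834577], [0.0, 0.0, 1.0]] [0.316 0.135 1.755] [ 0.111  0.005 -0.994] 0.996162109375
```

View pics/top0.png

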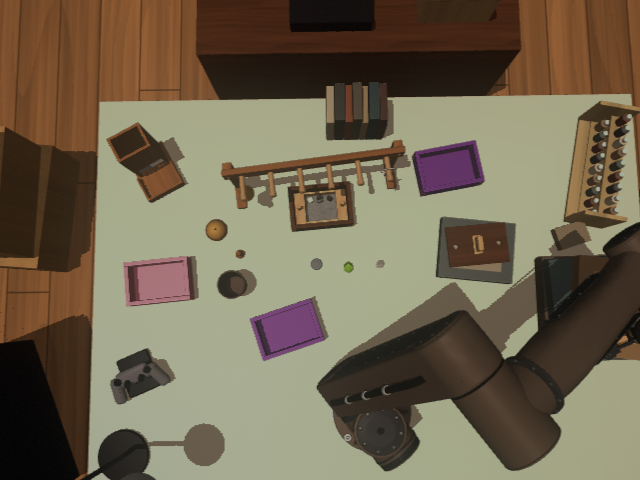

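View pics/side0.png

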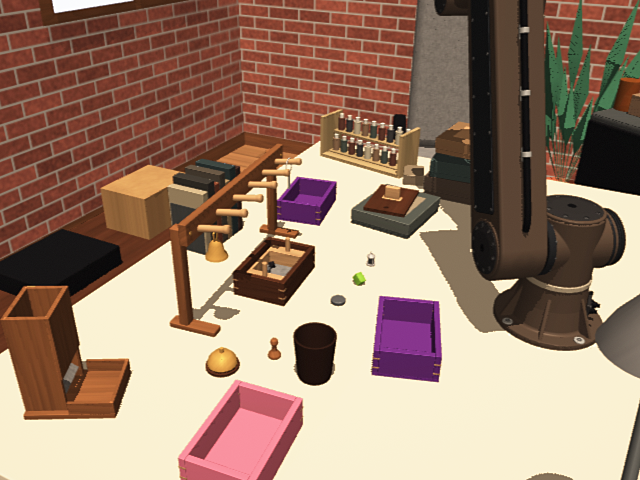

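Top view: the walnut vault is at (321,207) under the rail. The lid lies on the grey game box at (478,244), the lime die is at (348,267), with the lantern at (380,264) and the token at (316,264). The look-alikes are the pink box (158,281) and the purple boxes (288,328) and (448,168). Only the walnut box, with its beech insert and pegs, fits the description.

```bash
python3 - <<'E'
from h import *
a=np.load("top0.npz"); I,D=a["I"],a["D"]; P=cloud("top",D)
b=np.load("side0.npz"); Is,Ds=b["I"],b["D"]; Q=cloud("side",Ds)
def rect(n,P,m,z=None,tag=""):
    X=P[m]; r=cv2.minAreaRect((X[:,:2]*1000).astype(np.float32)); print(tag,n,m.sum(),"c",np.round(r[0],1),"size",np.round(r[1],1),"ang",round(r[2],1),"z med",np.median(X[:,2]).round(4),"pct",np.percentile(X[:,2],[5,95]).round(4))
def box(shape,u0,u1,v0,v1):
    m=np.zeros(shape,bool); m[v0:v1,u0:u1]=1; return m
z=P[...,2]; zs=Q[...,2]
for nm,I_,P_,roi in(("top",I,P,(285,360,175,235)),("side",Is,Q,(225,325,225,310))):
    B=box((480,640),*roi); zz=P_[...,2]; x=P_[...,0]
    for lo,hi in((.056,.068),(.045,.055),(.08,.092)): 
        m=B&(zz>lo)&(zz<hi); 
        if m.sum()>3: rect(nm,P_,m,tag=f"vault {lo}")
for nm,I_,P_,rl,rd in(("top",I,P,(430,520,210,290),(330,400,250,285)),("side",Is,Q,(345,445,175,240),(345,385,245,292))):
    B=box((480,640),*rl); zz=P_[...,2]
    for lo,hi in((.043,.051),(.053,.063),(.09,.105)): rect(nm,P_,B&(zz>lo)&(zz<hi),tag=f"lid {lo}")
    h=cv2.cvtColor(I_,cv2.COLOR_RGB2HSV); m=box((480,640),*rd)&(h[...,0]>28)&(h[...,0]<55)&(h[...,1]>120)&(h[...,2]>60); rect(nm,P_,m,tag="die")
    ys,xs=np.nonzero(m); print(ray(nm,(xs.mean(),ys.mean()),.013).round(4), h[267 if nm=='top' else 279,348 if nm=='top' else 359])
# rail
B=box((480,640),220,410,135,215)
m=B&(z>.25)&(z<.27); rect("top",P,m,tag="board")
m=B&(z>.215)&(z<.249); X=P[m]; rect("top",P,m,tag="pegs")
K=np.concatenate([cv2.resize(I[130:300,215:400],None,fx=4,fy=4,interpolation=cv2.INTER_CUBIC)]); print(K.shape); cv2.imwrite("pics/c1.png",cv2.resize(K,(653,600))[...,::-1])
E
```

```text
vault 0.056 top 691 c [616.5 145.2] size [131.  189.7] ang 4.5 z med 0.0608 pct [0.0566 0.0663]
vault 0.045 top 631 c [617.6 145.4] size [132.6 183.7] ang 4.2 z med 0.0498 pct [0.0456 0.0544]
vault 0.08 top 21 c [613.2 144.6] size [  9.9 140.6] ang 4.9 z med 0.0843 pct [0.081  0.0874]
vault 0.056 side 992 c [617.7 146.5] size [132.9 202. ] ang 4.5 z med 0.0623 pct [0.0569 0.0656]
vault 0.045 side 982 c [615.9 147.3] size [132.  195.8] ang 3.8 z med 0.0505 pct [0.046  0.0543]
vault 0.08 side 45 c [614. 145.] size [ 10.8 149.6] ang 4.3 z med 0.0854 pct [0.0804 0.0891]
lid 0.043 top 1540 c [ 475.6 -322.7] size [223.4 183.3] ang 83.8 z med 0.0469 pct [0.0435 0.0506]
lid 0.053 top 1839 c [ 473.6 -321.6] size [217.8 179.2] ang 84.7 z med 0.0569 pct [0.0535 0.0618]
lid 0.09 top 65 c [ 490.3 -322.6] size [41.7 17. ] ang 3.9 z med 0.0943 pct [0.0912 0.1001]
die top 66 c [429.4  64.8] size [25.9 23.8] ang 44.2 z med 0.0235 pct [0.0135 0.03  ]
[0.4303 0.0641 0.013 ] [ 40 166 140]
lid 0.043 side 874 c [ 473.1 -367.1] size [321.3 187.9] ang 84.1 z med 0.0485 pct [0.0443 0.0507]
lid 0.053 side 1008 c [ 474.2 -364.5] size [302.5 172.9] ang 89.1 z med 0.0591 pct [0.0545 0.0621]
lid 0.09 side 59 c [ 491.3 -320. ] size [41.6 22.9] ang 3.4 z med 0.095 pct [0.0909 0.0991]
die side 113 c [196.6 646.8] size [  29.4 1274.5] ang 21.9 z med 0.0189 pct [0.0059 0.0293]
[0.4325 0.061  0.013 ] [ 39 177 209]
board top 1307 c [673.2 158.7] size [ 94.5 499.4] ang 6.7 z med 0.2584 pct [0.2521 0.2642]
pegs top 1475 c [677.6 158.9] size [111.  497.3] ang 6.9 z med 0.2385 pct [0.2214 0.2472]
(680, 740, 3)
```

View pics/c1.png

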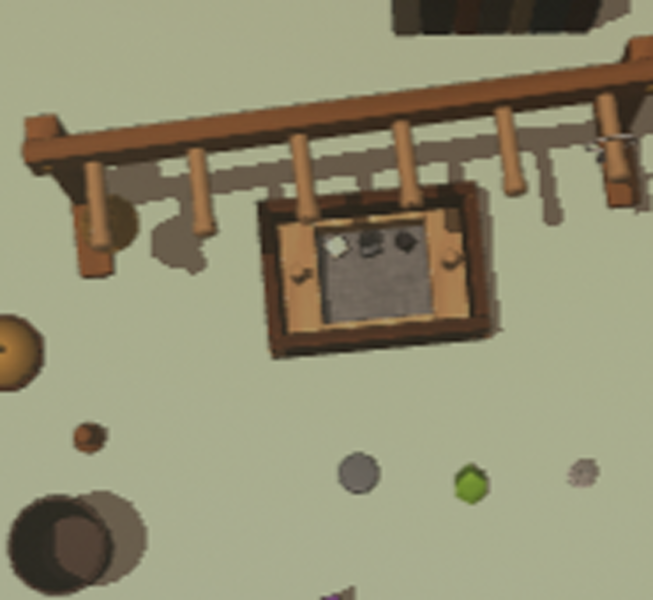

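>>> servo_tool(moves=[{"dx": 0.045,"dy": 0.03,"dz": 0.02,"roll": -4.6,"jaw": 1},{"dx": 0.045,"dy": 0.03,"dz": 0.02,"roll": -4.6,"jaw": 1},{"dx": 0.045,"dy": 0.03,"dz": 0.02,"roll": -4.6,"jaw": 1},{"dx": 0.045,"dy": 0.03,"dz": 0.02,"roll": -4.6,"jaw": 1},{"dx": 0.045,"dy": 0.03,"dz": 0.02,"roll": -4.6,"jaw": 1},{"dx": 0.045,"dy": 0.03,"dz": 0.02,"roll": -4.6,"jaw": 1},{"dx": 0.045,"dy": 0.03,"dz": 0.02,"roll": -4.6,"jaw": 1},{"dx": 0.045,"dy": 0.03,"dz": 0.02,"roll": -4.6,"jaw": 1},{"dx": 0.045,"dy": 0.03,"dz": 0.02,"roll": -4.6,"jaw": 1},{"dx": 0.045,"dy": 0.03,"dz": 0.02,"roll": -4.6,"jaw": 1}])

```text
t: 1.35
eef_pos: [0.6951, -0.3281, 0.3935]
ee_rot: [3.142, -0.0, 2.706]
force: [1.4, -0.8, 0.6]
width: 0.0874
gripper_force: 0.0
```

>>> servo_tool(moves=[{"dx": 0.027,"dy": -0.0127},{"dx": 0.027,"dy": -0.0127},{"dx": 0.027,"dy": -0.0127},{"dx": 0.018,"dy": -0.0085},{"dx": 0.018,"dy": -0.0085},{"dx": 0.018,"dy": -0.0085},{"dx": 0.018,"dy": -0.0085},{"dx": 0.018,"dy": -0.0085},{"dx": 0.018,"dy": -0.0085},{"dx": 0.018,"dy": -0.0085}])

```text
$.moves[0]: bad value
```

>>> servo_tool(moves=[{"dx": 0.027,"dy": -0.0127,"dz": 0,"roll": 0,"jaw": 1},{"dx": 0.027,"dy": -0.0127,"dz": 0,"roll": 0,"jaw": 1},{"dx": 0.027,"dy": -0.0127,"dz": 0,"roll": 0,"jaw": 1},{"dx": 0.018,"dy": -0.0085,"dz": 0,"roll": 0,"jaw": 1},{"dx": 0.018,"dy": -0.0085,"dz": 0,"roll": 0,"jaw": 1},{"dx": 0.018,"dy": -0.0085,"dz": 0,"roll": 0,"jaw": 1},{"dx": 0.018,"dy": -0.0085,"dz": 0,"roll": 0,"jaw": 1},{"dx": 0.018,"dy": -0.0085,"dz": 0,"roll": 0,"jaw": 1},{"dx": 0.018,"dy": -0.0085,"dz": 0,"roll": 0,"jaw": 1},{"dx": 0.018,"dy": -0.0085,"dz": 0,"roll": 0,"jaw": 1}])

```text
t: 2.6
eef_pos: [0.8468, -0.4017, 0.3521]
ee_rot: [-3.133, 0.068, 2.709]
force: [-0.8, 0.4, -0.1]
width: 0.0878
gripper_force: 0.0
```

>>> servo_tool(moves=[{"dx": 0.018,"dy": -0.0085,"dz": 0.02,"roll": 0,"jaw": 1},{"dx": 0.018,"dy": -0.0085,"dz": 0.02,"roll": 0,"jaw": 1},{"dx": 0.018,"dy": -0.0085,"dz": 0.02,"roll": 0,"jaw": 1},{"dx": 0.018,"dy": -0.0085,"dz": 0.02,"roll": 0,"jaw": 1},{"dx": 0.018,"dy": -0.0085,"dz": 0.02,"roll": 0,"jaw": 1},{"dx": 0.018,"dy": -0.0085,"dz": 0.02,"roll": 0,"jaw": 1},{"dx": 0.018,"dy": -0.0085,"dz": 0.02,"roll": 0,"jaw": 1},{"dx": 0.018,"dy": -0.0085,"dz": 0.02,"roll": 0,"jaw": 1},{"dx": 0.018,"dy": -0.0085,"dz": 0.02,"roll": 0,"jaw": 1},{"dx": 0.018,"dy": -0.0085,"dz": 0.02,"roll": 0,"jaw": 1}])

```text
t: 3.85
eef_pos: [0.8778, -0.4174, 0.4356]
ee_rot: [-3.109, 0.263, 2.713]
force: [0.2, -0.3, 0.2]
width: 0.0881
gripper_force: 0.0
```

```bash
python3 -c "
from h import *
s=get_state();print(s['q'].round(3),s['eef_pos'],s['ee_rot'])"
```

```text
[-0.207  0.803  1.251  0.091 -1.767 -1.767] [ 0.87781049 -0.41741141  0.43560106] [-3.10862798  0.26335759  2.71297578]
```

>>> servo_tool(moves=[{"dx": 0.01,"dy": -0.0047,"dz": 0.03,"roll": 0,"jaw": 1},{"dx": 0.01,"dy": -0.0047,"dz": 0.03,"roll": 0,"jaw": 1},{"dx": 0.01,"dy": -0.0047,"dz": 0.03,"roll": 0,"jaw": 1},{"dx": 0.01,"dy": -0.0047,"dz": 0.03,"roll": 0,"jaw": 1},{"dx": 0.01,"dy": -0.0047,"dz": 0.03,"roll": 0,"jaw": 1},{"dx": 0.01,"dy": -0.0047,"dz": 0.03,"roll": 0,"jaw": 1},{"dx": 0.01,"dy": -0.0047,"dz": 0.03,"roll": 0,"jaw": 1},{"dx": 0.01,"dy": -0.0047,"dz": 0.03,"roll": 0,"jaw": 1},{"dx": 0.01,"dy": -0.0047,"dz": 0.03,"roll": 0,"jaw": 1},{"dx": 0.01,"dy": -0.0047,"dz": 0.03,"roll": 0,"jaw": 1}])

```text
t: 5.1
eef_pos: [0.8438, -0.4021, 0.601]
ee_rot: [-3.079, 0.464, 2.723]
force: [0.0, 0.2, -0.8]
width: 0.0872
gripper_force: 0.0
```

```bash
python3 -c "
from h import *
s=get_state();print(s['q'].round(3),s['eef_pos'],s['ee_rot'])"
```

```text
[-0.163  0.649  1.251  0.176 -1.734 -1.774] [ 0.84383654 -0.402143    0.60097879] [-3.07935007  0.46358862  2.72308804]
```

>>> servo_tool(moves=[{"dx": -0.02,"dy": 0.009,"dz": -0.02,"roll": 0,"jaw": 1},{"dx": -0.02,"dy": 0.009,"dz": -0.02,"roll": 0,"jaw": 1},{"dx": -0.02,"dy": 0.009,"dz": -0.02,"roll": 0,"jaw": 1},{"dx": -0.02,"dy": 0.009,"dz": -0.02,"roll": 0,"jaw": 1},{"dx": 0,"dy": 0,"dz": 0,"roll": -6,"jaw": 1},{"dx": 0,"dy": 0,"dz": 0,"roll": -6,"jaw": 1},{"dx": 0,"dy": 0,"dz": 0,"roll": -6,"jaw": 1},{"dx": 0,"dy": 0,"dz": 0,"roll": -6,"jaw": 1},{"dx": 0,"dy": 0,"dz": 0,"roll": -6,"jaw": 1},{"dx": 0,"dy": 0,"dz": 0,"roll": 0,"jaw": 1}])

```text
t: 6.35
eef_pos: [0.7677, -0.3666, 0.5214]
ee_rot: [-3.078, 0.461, 2.202]
force: [-0.0, 0.1, -0.5]
width: 0.0878
gripper_force: 0.0
```

```bash
python3 -c "
from h import *
s=get_state();print(s['q'].round(3),s['eef_pos'],s['ee_rot'])"
```

```text
[-0.039  0.41   0.55   0.4   -1.471 -2.478] [ 0.76771253 -0.36656286  0.52135138] [-3.07772695  0.4611268   2.2018821 ]
```

>>> servo_tool(moves=[{"dx": 0.03,"dy": -0.014,"dz": 0.03,"roll": 0,"jaw": 1},{"dx": 0.03,"dy": -0.014,"dz": 0.03,"roll": 0,"jaw": 1},{"dx": 0.03,"dy": -0.014,"dz": 0.03,"roll": 0,"jaw": 1},{"dx": 0.01,"dy": -0.0047,"dz": 0.03,"roll": 0,"jaw": 1},{"dx": 0.01,"dy": -0.0047,"dz": 0.03,"roll": 0,"jaw": 1},{"dx": 0.01,"dy": -0.0047,"dz": 0.03,"roll": 0,"jaw": 1},{"dx": 0.01,"dy": -0.0047,"dz": 0.03,"roll": 0,"jaw": 1},{"dx": 0.01,"dy": -0.0047,"dz": 0.03,"roll": 0,"jaw": 1},{"dx": 0.01,"dy": -0.0047,"dz": 0.03,"roll": 0,"jaw": 1},{"dx": 0.01,"dy": -0.0047,"dz": 0.03,"roll": 0,"jaw": 1}])

```text
t: 7.6
eef_pos: [0.811, -0.4035, 0.6926]
ee_rot: [-3.133, 0.627, 2.206]
force: [-0.2, -0.2, -0.8]
width: 0.0877
gripper_force: 0.0
```

```bash
python3 -c "
from h import *
s=get_state();print(s['q'].round(3),s['eef_pos'],s['ee_rot'])"
```

```text
[-0.055  0.632  1.251  0.483 -1.743 -2.26 ] [ 0.81102473 -0.40351495  0.69261228] [-3.13279871  0.6266489   2.20597323]
```

```bash
python3 - <<'E'
from h import *
for n,(u0,u1,v0,v1) in(("top",(335,363,254,280)),("side",(347,373,268,292))):
    I,D=grab_frame(n); P=cloud(n,D); h=cv2.cvtColor(I,cv2.COLOR_RGB2HSV)
    m=np.zeros((480,640),bool); m[v0:v1,u0:u1]=1; m&=(h[...,0]>30)&(h[...,0]<50)&(h[...,1]>130)
    ys,xs=np.nonzero(m); print(n,m.sum(),xs.min(),xs.max(),ys.min(),ys.max())
    G=np.array([ray(n,(x,y),.013)[:2] for x,y in zip(xs,ys)]); c=G.mean(0); w,V=np.linalg.eigh(np.cov((G-c).T)); print(c.round(4),"pca sd mm",np.sqrt(w)*1000,"long axis deg",np.degrees(np.arctan2(V[1,1],V[0,1])))
    X=P[m]; X=X[X[:,2]>.003]; print("centroid",X.mean(0).round(4),"min",X.min(0).round(4),"max",X.max(0).round(4))
    c1=cv2.resize(I[v0-8:v1+8,u0-8:u1+8],(400,400),interpolation=cv2.INTER_CUBIC); cv2.imwrite(f"pics/d_{n}.png",c1[...,::-1])
a=np.hstack([cv2.imread("pics/d_top.png"),cv2.imread("pics/d_side.png")]); cv2.imwrite("pics/d.png",a)
E
```

```text
Traceback (most recent call last):
ValueError: zero-size array to reduction operation minimum which has no identity
```

```bash
python3 - <<'E'
from h import *
for n,(u0,u1,v0,v1) in(("top",(335,363,254,280)),("side",(347,373,268,292))):
    a=np.load(n+"0.npz"); I,D=a["I"],a["D"]; P=cloud(n,D); h=cv2.cvtColor(I,cv2.COLOR_RGB2HSV)
    m=np.zeros((480,640),bool); m[v0:v1,u0:u1]=1; m&=(h[...,0]>30)&(h[...,0]<50)&(h[...,1]>130)
    ys,xs=np.nonzero(m); print(n,m.sum(),xs.min(),xs.max(),ys.min(),ys.max())
    G=np.array([ray(n,(x,y),.013)[:2] for x,y in zip(xs,ys)]); c=G.mean(0); w,V=np.linalg.eigh(np.cov((G-c).T)); print(c.round(4),"pca sd mm",np.sqrt(w)*1000,"long axis deg",np.degrees(np.arctan2(V[1,1],V[0,1])))
    X=P[m]; X=X[X[:,2]>.003]; print("centroid",X.mean(0).round(4),"min",X.min(0).round(4),"max",X.max(0).round(4))
    c1=cv2.resize(I[v0-8:v1+8,u0-8:u1+8],(400,400),interpolation=cv2.INTER_CUBIC); cv2.imwrite(f"pics/d_{n}.png",c1[...,::-1])
a=np.hstack([cv2.imread("pics/d_top.png"),cv2.imread("pics/d_side.png")]); cv2.imwrite("pics/d.png",a)
E
```

```text
top 60 344 351 262 272
[0.4299 0.0644] pca sd mm [5.94979376 7.71402772] long axis deg -174.38659099992833
centroid [0.4293 0.0648 0.0229] min [0.415  0.0548 0.0132] max [0.4456 0.0765 0.0307]
side 110 353 365 272 284
[0.4322 0.0609] pca sd mm [ 7.00448183 14.35557258] long axis deg 114.1820686746872
centroid [0.4246 0.0803 0.0259] min [-0.027   0.0556  0.0032] max [0.4444 1.2437 0.8058]
```

View pics/d.png

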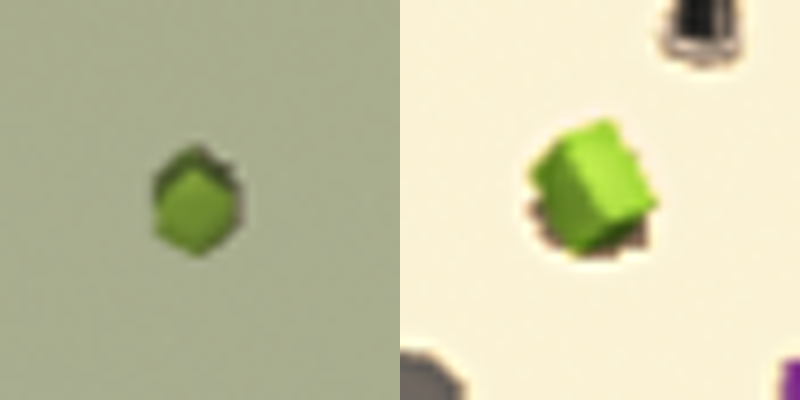

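```bash
cat > kin.py <<'E'
import numpy as np
from scipy.optimize import least_squares
from scipy.spatial.transform import Rotation as Ro
# samples q, pos, rpy
S=[([-.9129,.35935,.01105,-.0004,-1.2241,-.2881],[.24374,-.62886,.19224],[3.13995,-.0001,-2.77192]),
([-.207,.803,1.251,.091,-1.767,-1.767],[.87781,-.41741,.4356],[-3.10863,.26336,2.71298]),
([-.163,.649,1.251,.176,-1.734,-1.774],[.84384,-.40214,.60098],[-3.07935,.46359,2.72309]),
([-.039,.41,.55,.4,-1.471,-2.478],[.76771,-.36656,.52135],[-3.07773,.46113,2.20188]),
([-.055,.632,1.251,.483,-1.743,-2.26],[.81102,-.40351,.69261],[-3.1328,.62665,2.20597])]
def e(ax,a): return Ro.from_rotvec(np.array(ax)*a)
def fk(q,p):
    a,h,L1,o,L2,L3,y0,b0,b6=p[:9]
    R=e([0,0,1],q[0]+b0); x=np.array([0,0,h])+R.apply([a,y0,0])
    R=R*e([0,1,0],q[1]); x=x+R.apply([0,0,L1])
    R=R*e([0,1,0],-q[2]); x=x+R.apply([L2,0,o])
    R=R*e([1,0,0],p[9]*q[3])*e([0,1,0],-q[4]); x=x+R.apply([L3,0,0])
    R=R*e([1,0,0],p[10]*q[5]+b6)*e([0,1,0],np.pi/2)
    return x,R
def res(p):
    r=[]
    for q,x,w in S:
        X,R=fk(q,p); r+=list((X-x)*5); r+=list((R.inv()*Ro.from_euler('xyz',w)).as_rotvec())
    return np.array(r)
def fit():
    best=None
    for s4 in(1,-1):
      for s6 in(1,-1):
        for b6 in np.arange(0,6.3,1.57):
          for b0 in(-.29,0):
            f=lambda p:res(np.r_[p,s4,s6])
            o=least_squares(f,[.05,.35,.35,.05,.35,.25,0,b0,b6])
            if best is None or o.cost<best[0]: best=(o.cost,np.r_[o.x,s4,s6])
    return best
LO=[-3.07,-1.43,-1.02,-3.03,-3.05,-3.03];HI=[3.07,2.12,1.25,1.67,0,3.03]
def ik(x,w,p,n=20,seed=0):
    T=Ro.from_euler('xyz',w); g=np.random.default_rng(seed); best=None
    for k in range(n):
        f=lambda q:np.r_[(fk(q,p)[0]-x)*5,(fk(q,p)[1].inv()*T).as_rotvec()]
        o=least_squares(f,g.uniform(LO,HI),bounds=(LO,HI))
        if best is None or o.cost<best[0]: best=(o.cost,o.x)
    return best
E
python3 - <<'E'
from kin import *; from h import ray,proj
c,p=fit(); print(c,p.round(4)); np.save("p.npy",p)
print(res(p).round(3).reshape(5,6))
d=np.radians
for nm,x,w in(("die back",[.435,.063,.012],[np.pi,.627,d(184.5)]),("die away",[.425,.063,.012],[np.pi,.627,d(4.5)]),("vault",[.617,.145,.1],[np.pi,.627,d(184.5)]),("well",[.6,.145,.04],[np.pi,.627,d(184.5)]),("lid",[.49,-.3215,.08],[np.pi,.627,d(184.5)]),("lid180",[.49,-.3215,.08],[np.pi,.627,d(4.5)])):
    c,q=ik(np.array(x),w,p); print(nm,c.round(5),q.round(2))
for uv in((302.3,191),(331.5,187),(273,194.5),(361,184)): print(ray("top",uv,.239).round(4))
E
```

```text
0.03422376901653327 [-0.1869 -0.0507  0.8107  0.0916  0.5559  0.4044 -0.1915  0.0075  4.7193
 -1.     -1.    ]
[[ 0.039 -0.008  0.04   0.    -0.     0.001]
 [ 0.079  0.023  0.05   0.002  0.001  0.001]
 [-0.086  0.04   0.117  0.004  0.    -0.001]
 [-0.067 -0.028 -0.108  0.004  0.001 -0.   ]
 [ 0.051 -0.062 -0.098  0.005 -0.    -0.001]]
die back 0.00516 [ 1.13 -0.09 -1.02  0.96 -0.58  2.86]
die away 0.0 [ 0.41  0.47 -0.32 -0.2  -1.38  1.34]
vault 0.00029 [ 0.79  0.1  -0.67  0.91 -0.49 -3.03]
well 0.0 [ 0.85  0.14 -0.78  1.2  -0.46  2.89]
lid 0.0 [-0.47  0.15 -0.67 -1.02 -0.36 -0.12]
lid180 0.0 [-0.16  0.57 -0.01  0.13 -1.61  1.77]
[0.6232 0.1928 0.239 ]
[0.633  0.1136 0.239 ]
[0.6148 0.2722 0.239 ]
[0.64   0.0336 0.239 ]
```

```bash
cat >> kin.py <<'E'
def frames(q,p):
    b0,b6,s4,s6=p; R1=e([0,0,1],q[0]+b0); R2=R1*e([0,1,0],q[1]); R3=R2*e([0,1,0],-q[2]); R4=R3*e([1,0,0],s4*q[3]); R5=R4*e([0,1,0],-q[4]); R6=R5*e([1,0,0],s6*q[5]+b6)*e([0,1,0],np.pi/2)
    return R1,R2,R3,R4,R5,R6
PA=(.0075,4.7193,-1,-1)
def A(q):
    R1,R2,R3,R4,R5,R6=[r.as_matrix() for r in frames(q,PA)]
    return np.c_[R1,R2[:,2],R3[:,[0,2]],R5[:,[0,1,2]]]
def lin(S,lam=1e-3):
    M=np.vstack([A(q) for q,_,_ in S]); y=np.hstack([x for _,x,_ in S]); n=M.shape[1]
    v=np.linalg.solve(M.T@M+lam**2*np.eye(n),M.T@y); return v,(M@v-y).reshape(-1,3)
E
python3 - <<'E'
from kin import *
for l in(1e-4,1e-2,3e-2): v,r=lin(S,l); print(v.round(3)); print((r*1000).round(1).tolist())
E
```

```text
[-0.006 -0.006  0.195  0.604  0.462  0.001  0.412 -0.191  0.005]
[[-1.1, -0.6, -0.1], [0.1, 1.2, -0.2], [-0.4, 0.4, 0.0], [0.4, 0.0, 0.4], [0.4, -0.3, -0.1]]
[-0.006 -0.006  0.197  0.601  0.459  0.     0.411 -0.192  0.009]
[[-1.2, -0.7, -0.0], [-0.1, 1.2, -0.3], [-0.3, 0.3, 0.0], [0.5, 0.3, 0.3], [0.4, -0.4, -0.0]]
[-0.005 -0.003  0.215  0.581  0.443 -0.008  0.407 -0.195  0.033]
[[-1.6, -1.2, 0.8], [-2.0, 0.9, -1.0], [0.0, -0.3, 0.0], [1.4, 2.4, -0.5], [0.7, -0.7, 0.5]]
```

```bash
cat >> kin.py <<'E'
V=lin(S,1e-4)[0]
def fk2(q): return A(q)@V, frames(q,PA)[5]
def ik2(x,w,seed=None,n=30):
    T=Ro.from_euler('xyz',w); g=np.random.default_rng(0); out=[]
    f=lambda q:np.r_[(fk2(q)[0]-x)*5,(fk2(q)[1].inv()*T).as_rotvec()]
    for k in range(n if seed is None else 1):
        o=least_squares(f,g.uniform(LO,HI) if seed is None else np.clip(seed,np.array(LO)+1e-3,np.array(HI)-1e-3),bounds=(LO,HI))
        if not any(np.abs(o.x-b[1]).max()<.05 for b in out): out.append((o.cost,o.x))
    return sorted(out,key=lambda b:b[0])
E
cat > t.py <<'E'
from kin import *
d=np.radians
for nm,x,w in(("die back",[.435,.063,.012],[np.pi,.627,d(184.5)]),("die away",[.425,.063,.012],[np.pi,.627,d(4.5)]),("vault",[.617,.145,.1],[np.pi,.627,d(184.5)]),("well",[.6,.145,.04],[np.pi,.627,d(184.5)]),("lid",[.49,-.3215,.08],[np.pi,.627,d(184.5)]),("lid180",[.49,-.3215,.08],[np.pi,.627,d(4.5)])):
    for c,q in ik2(np.array(x),w)[:4]: print(nm,c.round(6),q.round(2))
E
python3 t.py
```

```text
die back 0.002414 [ 0.04  0.05 -0.83 -1.86 -0.    0.31]
die back 0.106882 [ 3.07 -1.43 -1.02 -0.41 -2.6   1.34]
die back 0.108379 [-3.07 -1.43 -1.02 -0.62 -2.64  1.03]
die back 0.151801 [ 0.88  0.14 -1.02  0.72 -0.58  3.03]
die away 0.0 [ 0.41  0.59 -0.18 -0.2  -1.4   1.33]
die away 0.473747 [ 2.52 -1.43 -1.02  0.09 -2.12 -0.82]
die away 0.482837 [-0.33  0.27 -1.02 -3.03 -0.   -1.23]
die away 0.774109 [-3.07 -1.43 -0.97 -0.4  -2.38 -1.71]
vault 0.004959 [-0.06  0.14 -0.75 -3.03 -0.    1.57]
vault 0.009479 [ 0.29  0.12 -0.98  1.67 -0.14  2.85]
vault 0.014607 [ 0.44  0.12 -0.95  1.16 -0.15 -3.03]
vault 0.275052 [ 2.95 -1.43 -1.02  0.11 -2.74  1.89]
well 0.002435 [-0.06  0.23 -0.73 -2.8  -0.04  1.34]
well 0.02567 [ 0.32  0.2  -0.99  1.67 -0.17  2.81]
well 0.033196 [ 0.43  0.2  -0.96  1.16 -0.12 -3.03]
well 0.37089 [ 3.01 -1.43 -1.02 -0.1  -2.76  1.64]
lid 0.0 [-0.59  0.17 -0.46 -0.76 -0.55 -0.33]
lid 0.238015 [-0.46  0.12 -1.02  1.67 -0.13  3.03]
lid 0.333548 [ 1.95 -1.43 -1.02  0.39 -2.43  2.96]
lid 0.350698 [ 1.84 -1.43 -1.02  0.48 -2.31 -3.03]
lid180 0.0 [-0.15  0.68  0.05  0.13 -1.56  1.76]
lid180 0.549872 [-0.95  0.19 -0.84 -3.03 -0.   -0.49]
lid180 0.572388 [ 2.84 -1.43  1.25 -3.03 -2.83  1.97]
lid180 0.732699 [ 1.97 -1.43 -1.02  0.15 -2.49 -0.07]
```

```bash
cat > t.py <<'E'
from kin import *
d=np.radians
def show(nm,x,L,yaw,n=60):
    r=[b for b in ik2(np.array(x),[np.pi,d(L),d(yaw)],n=n) if b[0]<.01][:3]
    print(nm,L,yaw,[(round(float(c),6),q.round(2).tolist()) for c,q in r],flush=True)
for L in(25,30,33,36,40,45):
    show("vault",[.625,.145,.084],L,184.5)
for L in(0,10,20,30): show("die",[.435,.063,.012],L,184.5,40)
E
python3 t.py
```

```text
vault 25 184.5 [(3.4e-05, [0.32, 0.17, -0.96, 1.46, -0.11, 3.03]), (4.1e-05, [0.45, 0.17, -0.92, 1.12, -0.17, -3.03])]
vault 30 184.5 [(0.002094, [0.26, 0.16, -0.97, 1.67, -0.1, 2.88]), (0.00423, [0.44, 0.16, -0.93, 1.14, -0.16, -3.03])]
vault 33 184.5 [(0.006362, [-0.06, 0.18, -0.73, -3.03, -0.0, 1.58]), (0.006375, [0.27, 0.16, -0.97, 1.67, -0.12, 2.87])]
vault 36 184.5 [(0.003862, [-0.06, 0.18, -0.73, -3.03, -0.0, 1.57])]
vault 40 184.5 [(0.00299, [-0.05, 0.18, -0.69, -2.79, -0.03, 1.32])]
vault 45 184.5 [(0.000569, [-0.01, 0.18, -0.62, -2.4, -0.05, 0.89])]
die 0 184.5 [(0.0, [0.6, 0.18, -0.73, -0.0, -0.66, -2.1])]
die 10 184.5 [(0.0, [0.69, 0.08, -0.99, 0.28, -0.37, -2.44])]
die 20 184.5 [(0.009966, [0.65, 0.05, -1.02, 0.25, -0.28, -2.36])]
die 30 184.5 []
```

```bash
cat > t.py <<'E'
from kin import *
d=np.radians
def show(nm,x,L,yaw,n=25):
    r=[b for b in ik2(np.array(x),[np.pi,d(L),d(yaw)],n=n) if b[0]<1e-6][:3]
    print(nm,L,yaw,[q.round(2).tolist() for c,q in r],flush=True)
for L in(-20,-24,-28,-32,-36,20,24):
    y=4.5 if L<0 else 184.5
    show("seat",[.625,.145,.084],L,y); show("above",[.62,.145,.14],L,y); show("well",[.605,.145,.035],L,y); show("lid",[.5,-.3215,.07],L,y)
show("die",[.431,.063,.01],0,4.5)
E
python3 t.py
```

```text
seat -20 4.5 [[0.61, 0.21, -0.73, 0.5, -0.38, 0.6]]
above -20 4.5 [[0.64, 0.14, -0.62, 0.37, -0.54, 0.72]]
well -20 4.5 [[0.47, 0.24, -0.93, 1.05, -0.15, 0.15]]
lid -20 4.5 [[-0.35, 0.21, -0.48, -0.26, -0.58, 2.19]]
seat -24 4.5 [[0.49, 0.18, -0.9, 1.01, -0.2, 0.19]]
above -24 4.5 [[0.63, 0.1, -0.75, 0.57, -0.41, 0.52]]
well -24 4.5 []
lid -24 4.5 [[-0.39, 0.2, -0.49, -0.36, -0.54, 2.31]]
seat -28 4.5 []
above -28 4.5 [[0.54, 0.08, -0.9, 0.97, -0.26, 0.21]]
well -28 4.5 []
lid -28 4.5 [[-0.44, 0.19, -0.48, -0.48, -0.51, 2.46]]
seat -32 4.5 []
above -32 4.5 []
well -32 4.5 []
lid -32 4.5 [[-0.5, 0.19, -0.47, -0.62, -0.51, 2.64]]
seat -36 4.5 []
above -36 4.5 []
well -36 4.5 []
lid -36 4.5 [[-0.58, 0.2, -0.45, -0.78, -0.53, 2.83]]
seat 20 184.5 [[0.61, 0.21, -0.73, 0.5, -0.38, -2.55]]
above 20 184.5 [[0.64, 0.14, -0.62, 0.37, -0.54, -2.42]]
well 20 184.5 [[0.47, 0.24, -0.93, 1.05, -0.15, -2.99]]
lid 20 184.5 [[-0.35, 0.21, -0.48, -0.26, -0.58, -0.95]]
seat 24 184.5 [[0.49, 0.18, -0.9, 1.01, -0.2, -2.95]]
above 24 184.5 [[0.63, 0.1, -0.75, 0.57, -0.41, -2.62]]
well 24 184.5 []
lid 24 184.5 [[-0.39, 0.2, -0.49, -0.36, -0.54, -0.83]]
die 0 4.5 [[0.61, 0.18, -0.74, -0.0, -0.65, 1.04]]
```

>>> servo_tool(moves=[{"dx": -0.012,"dy": 0.006,"dz": -0.017,"roll": 10.1,"jaw": 1},{"dx": -0.012,"dy": 0.006,"dz": -0.017,"roll": 10.1,"jaw": 1},{"dx": -0.012,"dy": 0.006,"dz": -0.017,"roll": 10.1,"jaw": 1},{"dx": -0.012,"dy": 0.006,"dz": -0.017,"roll": 10.1,"jaw": 1},{"dx": -0.012,"dy": 0.006,"dz": -0.017,"roll": 10.1,"jaw": 1},{"dx": -0.012,"dy": 0.006,"dz": -0.017,"roll": 10.1,"jaw": 1},{"dx": -0.012,"dy": 0.006,"dz": -0.017,"roll": 10.1,"jaw": 1},{"dx": -0.012,"dy": 0.006,"dz": -0.017,"roll": 10.1,"jaw": 1},{"dx": -0.012,"dy": 0.006,"dz": -0.017,"roll": 10.1,"jaw": 1},{"dx": -0.012,"dy": 0.006,"dz": -0.017,"roll": 10.1,"jaw": 1}])

```text
t: 8.9
eef_pos: [0.6967, -0.3473, 0.5294]
ee_rot: [-3.126, 0.626, -2.352]
force: [0.2, 0.3, 0.1]
width: 0.0878
gripper_force: 0.0
```

>>> servo_tool(moves=[{"dx": 0,"dy": 0,"dz": 0,"roll": 10.1,"jaw": 1},{"dx": 0,"dy": 0,"dz": 0,"roll": 10.1,"jaw": 1},{"dx": 0,"dy": 0,"dz": 0,"roll": 10.1,"jaw": 1},{"dx": 0,"dy": 0,"dz": 0,"roll": 10.1,"jaw": 1},{"dx": 0,"dy": 0,"dz": 0,"roll": 10.1,"jaw": 1},{"dx": 0,"dy": 0,"dz": 0,"roll": 10.1,"jaw": 1},{"dx": 0,"dy": 0,"dz": 0,"roll": 10.1,"jaw": 1},{"dx": 0,"dy": 0,"dz": 0,"roll": 10.1,"jaw": 1},{"dx": 0,"dy": 0,"dz": 0,"roll": 10.1,"jaw": 1},{"dx": 0,"dy": 0,"dz": 0,"roll": 10.1,"jaw": 1}])

```text
t: 10.15
eef_pos: [0.604, -0.2713, 0.4339]
ee_rot: [-3.048, 0.589, -0.594]
force: [0.7, -1.1, 0.4]
width: 0.0878
gripper_force: 0.0
```

```bash
python3 - <<'E'
from h import *
from kin import *
s=get_state();print(s['q'].round(3),s['eef_pos'],s['ee_rot'],fk2(s['q'])[0].round(4))
w=s['ee_rot']
# outward travel until limit at fixed orientation
x=s['eef_pos']; u=np.array([x[0],x[1],0])/np.hypot(*x[:2])
for k in np.arange(0,.3,.03):
    c,q=ik2(x+u*k,w,seed=s['q'])[0]; print(round(k,2),c.round(6),q.round(2))
E
```

```text
[-0.313  0.765  1.251 -0.455 -2.556  0.944] [ 0.6039658  -0.27129574  0.43386411] [-3.04840258  0.58872449 -0.59353082] [ 0.6019 -0.2698  0.4298]
0.0 0.000118 [-0.31  0.76  1.25 -0.45 -2.55  0.95]
0.03 0.005148 [-0.31  0.76  1.25 -0.41 -2.49  0.98]
0.06 0.016814 [-0.3   0.76  1.25 -0.37 -2.43  1.  ]
0.09 0.03413 [-0.3   0.76  1.25 -0.33 -2.37  1.03]
0.12 0.05626 [-0.3   0.76  1.25 -0.3  -2.3   1.05]
0.15 0.082532 [-0.29  0.76  1.25 -0.28 -2.24  1.06]
0.18 0.112419 [-0.29  0.77  1.25 -0.25 -2.18  1.07]
0.21 0.145529 [-0.29  0.77  1.25 -0.23 -2.11  1.08]
0.24 0.181573 [-0.29  0.77  1.25 -0.21 -2.05  1.09]
0.27 0.220353 [-0.29  0.78  1.25 -0.19 -1.99  1.1 ]
```

```bash
cat > sim.py <<'E'
from kin import *
def step(q,d,roll,wt,lo=LO,hi=HI):
    x,R=fk2(q); x=x+np.array(d); T=Ro.from_euler('z',np.radians(roll))*R
    f=lambda k:np.r_[(fk2(k)[0]-x)*wt,(fk2(k)[1].inv()*T).as_rotvec()]
    return least_squares(f,np.clip(q,np.array(lo)+1e-6,np.array(hi)-1e-6),bounds=(lo,hi)).x
def run(q,rows,wt):
    for d,r in rows: q=step(q,d,r,wt)
    return q
E
cat > t2.py <<'E'
from sim import *
q0=ik2(np.array([.6951,-.3281,.3935]),[np.pi,0,2.706],n=20)[0][1]; print(q0.round(2))
for wt in(1,2,5,10):
    q=q0
    for rows in([([.027,-.0127,0],0)]*3+[([.018,-.0085,0],0)]*7,[([.018,-.0085,.02],0)]*10,[([.01,-.0047,.03],0)]*10):
        q=run(q,rows,wt); x,R=fk2(q); print(wt,x.round(4),R.as_euler('xyz').round(3),q.round(2))
E
python3 t2.py
```

```text
[-0.19  0.5   0.67  0.   -1.74 -1.82]
1 [ 0.8354 -0.3942  0.3458] [-3.138  0.032  2.706] [-0.23  0.87  1.25  0.01 -1.92 -1.78]
1 [ 0.833  -0.3931  0.4105] [-3.129  0.121  2.707] [-0.21  0.81  1.25  0.04 -1.9  -1.78]
1 [ 0.7654 -0.3609  0.5506] [-3.118  0.211  2.708] [-0.17  0.65  1.25  0.08 -1.97 -1.79]
2 [ 0.8535 -0.4028  0.3582] [-3.132  0.094  2.706] [-0.22  0.86  1.25  0.03 -1.87 -1.77]
2 [ 0.9066 -0.4279  0.4601] [-3.103  0.363  2.713] [-0.2   0.8   1.25  0.12 -1.68 -1.77]
2 [ 0.8942 -0.4218  0.6473] [-3.064  0.637  2.731] [-0.15  0.65  1.25  0.23 -1.57 -1.78]
5 [ 0.8858 -0.418   0.3814] [-3.12   0.204  2.708] [-0.22  0.85  1.25  0.07 -1.77 -1.77]
5 [ 1.0272 -0.4848  0.5505] [-3.048  0.746  2.743] [-0.19  0.81  1.25  0.25 -1.3  -1.79]
5 [ 1.088  -0.5132  0.8137] [-2.779  1.289  2.978] [-0.18  0.78  1.25  0.49 -0.82 -1.91]
10 [ 0.8973 -0.4234  0.3899] [-3.116  0.242  2.709] [-0.21  0.85  1.25  0.08 -1.74 -1.77]
10 [ 1.0661 -0.5032  0.581 ] [-3.021  0.872  2.762] [-0.19  0.83  1.25  0.29 -1.16 -1.81]
10 [ 1.1516 -0.5432  0.8682] [-1.431  1.467 -1.978] [-0.24  0.88  1.21  0.82 -0.43 -2.22]
```

```bash
cat > t3.py <<'E'
from sim import *; from h import get_state
q0=get_state()['q']; wt=1.6
for r0 in(-40,-20,0,20,40):
    q=run(q0,[([-.03,.013,0],r0/4)]*4,wt); print("roll",r0,q.round(2),fk2(q)[1].as_euler('xyz').round(3))
    for k in range(4):
        q=run(q,[([.027,-.012,.005],0)]*5,wt); x,R=fk2(q); print("  ",(k+1)*5,x.round(3),R.as_euler('xyz').round(3))
E
python3 t3.py
```

```text
roll -40 [-0.48  0.31  0.53 -0.56 -2.08  0.52] [-3.053  0.589 -1.292]
   5 [ 0.617 -0.278  0.455] [-3.053  0.589 -1.292]
   10 [ 0.696 -0.296  0.43 ] [-3.003  0.559 -1.296]
   15 [ 0.757 -0.302  0.396] [-2.935  0.517 -1.305]
   20 [ 0.817 -0.31   0.366] [-2.862  0.472 -1.318]
roll -20 [-0.39  0.4   0.63 -0.48 -2.21  0.78] [-3.053  0.589 -0.943]
   5 [ 0.612 -0.274  0.45 ] [-3.051  0.586 -0.944]
   10 [ 0.665 -0.282  0.409] [-3.012  0.53  -0.951]
   15 [ 0.718 -0.29   0.372] [-2.969  0.467 -0.962]
   20 [ 0.77 -0.3   0.34] [-2.922  0.399 -0.977]
roll 0 [-0.28  0.45  0.67 -0.35 -2.3   1.07] [-3.053  0.589 -0.594]
   5 [ 0.598 -0.268  0.44 ] [-3.052  0.577 -0.596]
   10 [ 0.643 -0.282  0.397] [-3.045  0.512 -0.603]
   15 [ 0.687 -0.295  0.358] [-3.036  0.438 -0.611]
   20 [ 0.732 -0.309  0.325] [-3.025  0.356 -0.621]
roll 20 [-0.17  0.47  0.63 -0.18 -2.31  1.38] [-3.053  0.589 -0.245]
   5 [ 0.597 -0.27   0.44 ] [-3.059  0.578 -0.246]
   10 [ 0.636 -0.292  0.397] [-3.086  0.517 -0.251]
   15 [ 0.675 -0.313  0.359] [-3.114  0.448 -0.255]
   20 [ 0.714 -0.334  0.326] [ 3.141  0.371 -0.256]
roll 40 [-0.05  0.45  0.53 -0.01 -2.24  1.7 ] [-3.053  0.589  0.104]
   5 [ 0.61  -0.276  0.45 ] [-3.057  0.587  0.104]
   10 [ 0.647 -0.307  0.41 ] [-3.111  0.543  0.101]
   15 [ 0.685 -0.336  0.374] [3.114 0.491 0.101]
   20 [ 0.723 -0.365  0.342] [3.053 0.433 0.104]
```

>>> servo_tool(moves=[{"dx": -0.03,"dy": 0.013,"dz": 0,"roll": 5,"jaw": 1},{"dx": -0.03,"dy": 0.013,"dz": 0,"roll": 5,"jaw": 1},{"dx": -0.03,"dy": 0.013,"dz": 0,"roll": 5,"jaw": 1},{"dx": -0.03,"dy": 0.013,"dz": 0,"roll": 5,"jaw": 1},{"dx": 0.027,"dy": -0.012,"dz": 0.005,"roll": 0,"jaw": 1},{"dx": 0.027,"dy": -0.012,"dz": 0.005,"roll": 0,"jaw": 1},{"dx": 0.027,"dy": -0.012,"dz": 0.005,"roll": 0,"jaw": 1},{"dx": 0.027,"dy": -0.012,"dz": 0.005,"roll": 0,"jaw": 1},{"dx": 0.027,"dy": -0.012,"dz": 0.005,"roll": 0,"jaw": 1},{"dx": 0.027,"dy": -0.012,"dz": 0.005,"roll": 0,"jaw": 1}])

```text
t: 11.4
eef_pos: [0.6077, -0.2765, 0.434]
ee_rot: [-3.061, 0.564, -0.252]
force: [-0.9, 0.3, 1.0]
width: 0.0872
gripper_force: 0.0
```

>>> servo_tool(moves=[{"dx": 0.027,"dy": -0.012,"dz": 0.005,"roll": 0,"jaw": 1},{"dx": 0.027,"dy": -0.012,"dz": 0.005,"roll": 0,"jaw": 1},{"dx": 0.027,"dy": -0.012,"dz": 0.005,"roll": 0,"jaw": 1},{"dx": 0.027,"dy": -0.012,"dz": 0.005,"roll": 0,"jaw": 1},{"dx": 0.027,"dy": -0.012,"dz": 0.005,"roll": 0,"jaw": 1},{"dx": 0.027,"dy": -0.012,"dz": 0.005,"roll": 0,"jaw": 1},{"dx": 0.027,"dy": -0.012,"dz": 0.005,"roll": 0,"jaw": 1},{"dx": 0.027,"dy": -0.012,"dz": 0.005,"roll": 0,"jaw": 1},{"dx": 0.027,"dy": -0.012,"dz": 0.005,"roll": 0,"jaw": 1},{"dx": 0.027,"dy": -0.012,"dz": 0.005,"roll": 0,"jaw": 1}])

```text
t: 12.65
eef_pos: [0.6846, -0.3205, 0.3502]
ee_rot: [-3.118, 0.438, -0.26]
force: [-0.2, 0.6, 0.1]
width: 0.0876
gripper_force: 0.0
```

```bash
python3 - <<'E'
from sim import *; from h import get_state
s=get_state(); q0=s['q']; print(q0.round(3),s['eef_pos'],s['ee_rot'],s['t'])
q=q0
for k in range(8):
    q=run(q,[([.027,-.012,.005],0)],1.6); x,R=fk2(q); print(k+1,x.round(3),R.as_euler('xyz').round(3))
E
```

```text
[-0.207  0.897  1.251 -0.065 -2.359  1.478] [ 0.68458733 -0.32049064  0.35019653] [-3.11796643  0.43769174 -0.25961606] 12.65
1 [ 0.691 -0.325  0.339] [-3.127  0.423 -0.26 ]
2 [ 0.699 -0.329  0.333] [-3.132  0.407 -0.26 ]
3 [ 0.707 -0.333  0.326] [-3.138  0.391 -0.26 ]
4 [ 0.715 -0.337  0.32 ] [ 3.14   0.375 -0.26 ]
5 [ 0.723 -0.341  0.314] [ 3.134  0.358 -0.26 ]
6 [ 0.731 -0.345  0.308] [ 3.128  0.342 -0.26 ]
7 [ 0.739 -0.35   0.302] [ 3.123  0.325 -0.26 ]
8 [ 0.747 -0.354  0.297] [ 3.117  0.308 -0.259]
```

>>> servo_tool(moves=[{"dx": 0.027,"dy": -0.012,"dz": 0.005,"roll": 0,"jaw": 1},{"dx": 0.027,"dy": -0.012,"dz": 0.005,"roll": 0,"jaw": 1},{"dx": 0.027,"dy": -0.012,"dz": 0.005,"roll": 0,"jaw": 1},{"dx": 0.027,"dy": -0.012,"dz": 0.005,"roll": 0,"jaw": 1},{"dx": -0.035,"dy": 0.05,"dz": 0,"roll": 3.2,"jaw": 0.6},{"dx": -0.035,"dy": 0.05,"dz": 0,"roll": 3.2,"jaw": 0.6},{"dx": -0.035,"dy": 0.05,"dz": 0,"roll": 3.2,"jaw": 0.6},{"dx": -0.035,"dy": 0.05,"dz": 0,"roll": 3.2,"jaw": 0.6},{"dx": -0.035,"dy": 0.05,"dz": 0,"roll": 3.2,"jaw": 0.6},{"dx": -0.035,"dy": 0.05,"dz": 0,"roll": 3.2,"jaw": 0.6}])

```text
t: 13.9
eef_pos: [0.5165, -0.0491, 0.324]
ee_rot: [-3.141, 0.377, 0.062]
force: [1.0, 0.8, 1.1]
width: 0.0528
gripper_force: 0.0
```

```bash
python3 -c "
from h import *
s=get_state();print(s['q'].round(3),s['eef_pos'],s['ee_rot'])"
```

```text
[ 0.23   0.307  0.191 -0.065 -1.826  1.398] [ 0.51648472 -0.04909859  0.32397427] [-3.14069488  0.37663385  0.06212231]
```

>>> servo_tool(moves=[{"dx": -0.0219,"dy": 0.028,"dz": -0.035,"roll": 0.2,"jaw": 0.6},{"dx": -0.0219,"dy": 0.028,"dz": -0.035,"roll": 0.2,"jaw": 0.6},{"dx": -0.0219,"dy": 0.028,"dz": -0.035,"roll": 0.2,"jaw": 0.6},{"dx": -0.0219,"dy": 0.028,"dz": -0.035,"roll": 0.2,"jaw": 0.6},{"dx": 0,"dy": 0,"dz": -0.03,"roll": 0,"jaw": 0.6},{"dx": 0,"dy": 0,"dz": -0.03,"roll": 0,"jaw": 0.6},{"dx": 0,"dy": 0,"dz": -0.03,"roll": 0,"jaw": 0.6},{"dx": 0,"dy": 0,"dz": -0.03,"roll": 0,"jaw": 0.6},{"dx": 0,"dy": 0,"dz": -0.02,"roll": 0,"jaw": 0.6},{"dx": 0,"dy": 0,"dz": 0,"roll": 0,"jaw": 0.6}])

```text
t: 15.15
eef_pos: [0.4294, 0.0612, 0.0429]
ee_rot: [-3.142, 0.38, 0.074]
force: [1.3, -0.1, 0.3]
width: 0.0523
gripper_force: 0.0
```

>>> servo_tool(moves=[{"dx": 0,"dy": 0.001,"dz": -0.015,"roll": 0,"jaw": 0.6},{"dx": 0,"dy": 0,"dz": -0.012,"roll": 0,"jaw": 0.6},{"dx": 0,"dy": 0,"dz": -0.008,"roll": 0,"jaw": 0.6},{"dx": 0,"dy": 0,"dz": 0,"roll": 0,"jaw": 0.6},{"dx": 0,"dy": 0,"dz": 0,"roll": 0,"jaw": 0.1},{"dx": 0,"dy": 0,"dz": 0,"roll": 0,"jaw": 0.1},{"dx": 0,"dy": 0,"dz": 0,"roll": 0,"jaw": 0.1},{"dx": 0,"dy": 0,"dz": 0,"roll": 0,"jaw": 0.1},{"dx": 0,"dy": 0,"dz": 0,"roll": 0,"jaw": 0.1},{"dx": 0,"dy": 0,"dz": 0,"roll": 0,"jaw": 0.1}], newtons=15)

```text
t: 16.4
eef_pos: [0.4301, 0.0625, 0.0088]
ee_rot: [-3.141, 0.378, 0.074]
force: [-0.5, 0.3, 0.2]
width: 0.009
gripper_force: 0.0
```

```bash
python3 - <<'E'
from h import *
L=[]
for n,(u0,u1,v0,v1) in(("top",(315,395,235,295)),("side",(325,405,240,300))):
    I,D=grab_frame(n); h=cv2.cvtColor(I,cv2.COLOR_RGB2HSV)
    m=(h[...,0]>30)&(h[...,0]<50)&(h[...,1]>130); m[:v0]=0;m[v1:]=0;m[:,:u0]=0;m[:,u1:]=0
    ys,xs=np.nonzero(m); print(n,m.sum(), ray(n,(xs.mean(),ys.mean()),.013) if m.sum() else '', proj(n,get_state()['eef_pos']), xs.mean() if m.sum() else 0, ys.mean() if m.sum() else 0)
    L.append(cv2.resize(I[v0:v1,u0:u1],(400,300),interpolation=cv2.INTER_CUBIC))
cv2.imwrite("pics/e.png",np.hstack(L)[...,::-1])
E
```

```text
top 55 [0.42927062 0.0642383  0.013     ] [348.36255783 267.19636946] 347.8727272727273 267.3636363636364
side 114 [0.43242235 0.05978004 0.013     ] [359.17561743 280.36067098] 358.8070175438597 278.12280701754383
```

View pics/e.png

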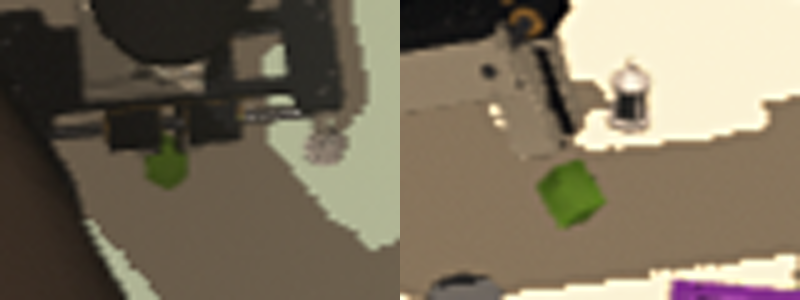

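```bash
python3 - <<'E'
from h import *
for n,uv in(("side",[(349,268),(352,269),(354,266),(357,262),(345,262),(361,277),(358,275)]),("top",[(338,262),(342,264),(348,262),(350,264),(357,262),(361,261),(348,268)])):
    I,D=grab_frame(n); P=cloud(n,D)
    for u,v in uv: print(n,(u,v),I[v,u],P[v,u].round(4))
    h=cv2.cvtColor(I,cv2.COLOR_RGB2HSV); m=(h[...,0]>30)&(h[...,0]<50)&(h[...,1]>130)&(np.abs(P[...,0]-.43)<.05)&(np.abs(P[...,1]-.063)<.05); print(P[m].min(0).round(4),P[m].max(0).round(4),P[m].mean(0).round(4))
E
```

```text
side (349, 268) [143 125 102] [0.4488 0.0855 0.0509]
side (352, 269) [145 127 103] [0.4415 0.0844 0.0496]
side (354, 266) [134 117  95] [0.4386 0.0798 0.0563]
side (357, 262) [14 13 12] [0.4395 0.0595 0.0565]
side (345, 262) [175 153 123] [0.4583 0.089  0.0668]
side (361, 277) [ 89 118  33] [0.4231 0.0697 0.0244]
side (358, 275) [ 84 112  32] [0.4321 0.0672 0.0261]
[ 4.149e-01  5.060e-02 -1.000e-04] [0.445  0.0804 0.0304] [0.4288 0.0693 0.019 ]
top (338, 262) [27 25 21] [0.4367 0.0972 0.14  ]
top (342, 264) [31 28 24] [0.4323 0.0853 0.1194]
top (348, 262) [59 68 30] [0.4458 0.0635 0.0113]
top (350, 264) [34 37 22] [0.4394 0.0576 0.0144]
top (357, 262) [30 29 24] [0.4368 0.0425 0.1273]
top (361, 261) [34 33 29] [0.4396 0.0309 0.1264]
top (348, 268) [63 79 25] [0.4261 0.0646 0.0316]
[0.4151 0.055  0.0087] [0.4458 0.0765 0.0695] [0.4283 0.0646 0.0234]
```

```bash
python3 - <<'E'
from h import *
I,D=grab_frame("side"); P=cloud("side",D)
v0,v1,u0,u1=200,300,290,410
c=cv2.resize(I[v0:v1,u0:u1],(720,600),interpolation=cv2.INTER_CUBIC)
s=get_state(); from scipy.spatial.transform import Rotation as Ro
R=Ro.from_euler('xyz',s['ee_rot']).as_matrix()
for k in(0,.019,.038,.066):
    p=(proj("side",s['eef_pos']-R[:,2]*k)-[u0,v0])*6; cv2.circle(c,tuple(int(t) for t in p),4,(255,0,0),-1)
cv2.imwrite("pics/f.png",c[...,::-1])
E
```

```text
(no output)
```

View pics/f.png

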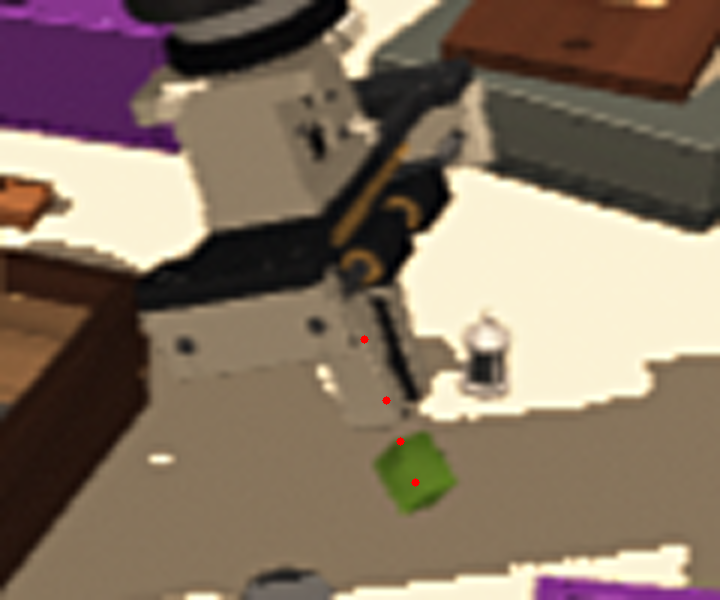

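>>> servo_tool(moves=[{"dx": 0,"dy": 0,"dz": 0,"roll": 0,"jaw": 0.6},{"dx": 0,"dy": 0,"dz": 0,"roll": 0,"jaw": 0.6},{"dx": 0,"dy": 0,"dz": 0,"roll": 0,"jaw": 0.6},{"dx": 0,"dy": 0,"dz": 0,"roll": 0,"jaw": 0.6},{"dx": 0,"dy": 0,"dz": 0,"roll": 0,"jaw": 0.6},{"dx": 0,"dy": 0,"dz": 0,"roll": 0,"jaw": 0.6},{"dx": 0,"dy": 0,"dz": 0,"roll": 0,"jaw": 0.6},{"dx": 0,"dy": 0,"dz": 0,"roll": 0,"jaw": 0.6},{"dx": 0,"dy": 0,"dz": 0,"roll": 0,"jaw": 0.6},{"dx": 0,"dy": 0,"dz": 0,"roll": 0,"jaw": 0.6}])

```text
t: 17.9
eef_pos: [0.4301, 0.0625, 0.0088]
ee_rot: [-3.141, 0.378, 0.074]
force: [-0.1, 0.8, -0.7]
width: 0.0528
gripper_force: 0.0
```

```bash
python3 - <<'E'
from h import *
I,D=grab_frame("side"); P=cloud("side",D)
v0,v1,u0,u1=200,300,290,410
c=cv2.resize(I[v0:v1,u0:u1],(720,600),interpolation=cv2.INTER_CUBIC)
s=get_state(); print(s['eef_pos'],s['width'],s['force']); from scipy.spatial.transform import Rotation as Ro
R=Ro.from_euler('xyz',s['ee_rot']).as_matrix()
for k in(0,.019,.038,.066):
    p=(proj("side",s['eef_pos']+R[:,1]*.0*k-R[:,2]*k)-[u0,v0])*6; cv2.circle(c,tuple(int(t) for t in p),4,(255,0,0),-1)
cv2.imwrite("pics/g.png",c[...,::-1])
# points near gripper in tool frame
X=(P-s['eef_pos'])@R; m=(np.abs(X[...,0])<.03)&(np.abs(X[...,1])<.09)&(X[...,2]>-.12)&(X[...,2]<.005)&(P[...,2]>.004)
h=cv2.cvtColor(I,cv2.COLOR_RGB2HSV); m&=~((h[...,0]>30)&(h[...,1]>130))
for a in np.arange(-.12,.005,.01):
    k=m&(X[...,2]>=a)&(X[...,2]<a+.01); 
    if k.sum(): print(round(a,3),k.sum(),X[k][:,:2].min(0).round(3),X[k][:,:2].max(0).round(3))
E
```

```text
[0.43005551 0.06255283 0.00880938] 0.052461509848557304 [ 0.02583928  0.10945507 -0.14471748]
-0.12 138 [-0.03 -0.09] [0.029 0.086]
-0.11 104 [-0.03 -0.09] [0.029 0.084]
-0.1 9 [-0.016  0.031] [-0.009  0.05 ]
-0.09 28 [-0.013 -0.048] [0.009 0.049]
-0.08 64 [-0.013 -0.049] [0.01  0.044]
-0.07 84 [-0.012 -0.047] [0.011 0.043]
-0.06 79 [-0.013 -0.046] [0.012 0.046]
-0.05 82 [-0.012 -0.045] [0.013 0.046]
-0.04 31 [-0.011 -0.044] [0.01 0.04]
-0.03 4 [-0.009 -0.003] [0.003 0.09 ]
-0.02 25 [-0.011 -0.088] [0.029 0.089]
-0.01 36 [-0.007 -0.089] [0.027 0.09 ]
-0.0 14 [-0.008 -0.084] [0.009 0.088]
```

View pics/g.png

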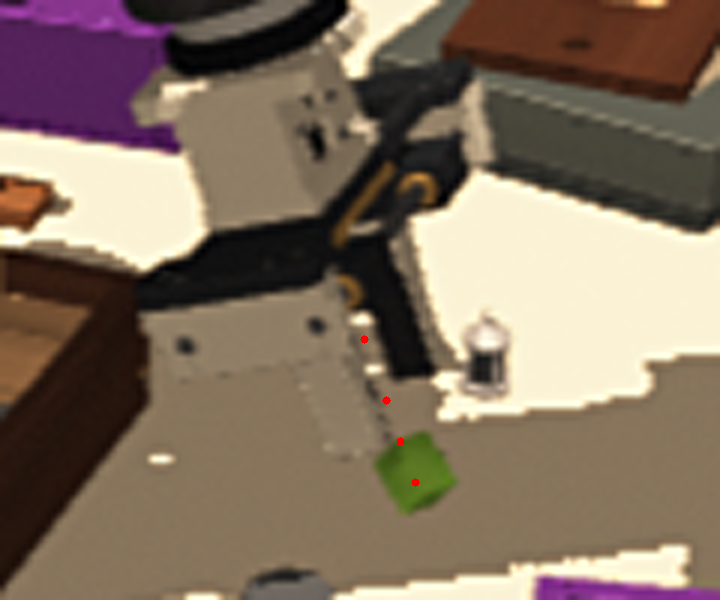

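The picture shows that the real fingertips end about 36 mm short of the reported TCP, along the tool axis: pixel (345,450) in the crop, and the cloud ends at tool z of about -0.036. From here on I allow for that offset.

>>> servo_tool(moves=[{"dx": -0.004,"dy": 0.0002,"dz": -0.0105,"roll": 0,"jaw": 0.6},{"dx": -0.004,"dy": 0.0002,"dz": -0.0105,"roll": 0,"jaw": 0.6},{"dx": -0.0045,"dy": 0.0002,"dz": -0.011,"roll": 0,"jaw": 0.6},{"dx": 0,"dy": 0,"dz": 0,"roll": 0,"jaw": 0.1},{"dx": 0,"dy": 0,"dz": 0,"roll": 0,"jaw": 0.1},{"dx": 0,"dy": 0,"dz": 0,"roll": 0,"jaw": 0.1},{"dx": 0,"dy": 0,"dz": 0,"roll": 0,"jaw": 0.1},{"dx": 0,"dy": 0,"dz": 0,"roll": 0,"jaw": 0.1},{"dx": 0,"dy": 0,"dz": 0,"roll": 0,"jaw": 0.1},{"dx": 0,"dy": 0,"dz": 0,"roll": 0,"jaw": 0.1}], newtons=15)

```text
t: 19.2
eef_pos: [0.4179, 0.0632, -0.023]
ee_rot: [-3.141, 0.377, 0.074]
force: [0.9, -0.2, 3.8]
width: 0.0259
gripper_force: 15.0
```

```bash
cat > t4.py <<'E'
from kin import *
d=np.radians
def show(nm,tip,yaw,pitch=.377,n=25):
    R=Ro.from_euler('xyz',[np.pi,pitch,d(yaw)]); x=np.array(tip)+.036*R.as_matrix()[:,2]
    r=[b for b in ik2(x,[np.pi,pitch,d(yaw)],n=n) if b[0]<1e-6][:3]
    print(nm,tip,x.round(3),[q.round(2).tolist() for c,q in r],flush=True)
for z in(.04,.055,.075,.12): show("well",[.6,.145,z],184.5)
for z in(.084,.092,.1,.125): show("seat",[.613,.145,z],184.5)
show("lid",[.49,-.3215,.075],184.5)
E
python3 t4.py
```

```text
well [0.6, 0.145, 0.04] [0.613 0.146 0.007] []
well [0.6, 0.145, 0.055] [0.613 0.146 0.022] []
well [0.6, 0.145, 0.075] [0.613 0.146 0.042] [[0.32, 0.23, -0.96, 1.45, -0.09, 3.03]]
well [0.6, 0.145, 0.12] [0.613 0.146 0.087] [[0.61, 0.18, -0.81, 0.65, -0.32, -2.69]]
seat [0.613, 0.145, 0.084] [0.626 0.146 0.051] [[0.47, 0.24, -0.9, 1.04, -0.17, -2.97]]
seat [0.613, 0.145, 0.092] [0.626 0.146 0.059] [[0.52, 0.23, -0.87, 0.89, -0.21, -2.86]]
seat [0.613, 0.145, 0.1] [0.626 0.146 0.067] [[0.55, 0.22, -0.84, 0.78, -0.24, -2.78]]
seat [0.613, 0.145, 0.125] [0.626 0.146 0.092] [[0.6, 0.19, -0.77, 0.59, -0.34, -2.63]]
lid [0.49, -0.3215, 0.075] [ 0.503 -0.32   0.042] [[-0.36, 0.25, -0.5, -0.33, -0.5, -0.87]]
```

```bash
cat > t5.py <<'E'
from kin import *
d=np.radians
def ok(tip,yaw,pitch=.377):
    w=[np.pi,pitch,d(yaw)]; x=np.array(tip)+.036*Ro.from_euler('xyz',w).as_matrix()[:,2]
    best=None
    for s in([.5,.22,-.88,.9,-.2,-2.9],[.6,.18,-.8,.6,-.3,-2.7],[.3,.23,-.96,1.4,-.1,-3],[.45,.25,-.9,1.1,-.15,-2.8]):
        c,q=ik2(x,w,seed=s)[0]
        if c<1e-6: return q
for yaw in(165,175,184.5,195,205):
  for xx,yy in((.605,.145),(.615,.145),(.61,.125),(.605,.165)):
    for z in np.arange(.04,.1,.006):
        q=ok([xx,yy,z],yaw)
        if q is not None: print(yaw,xx,yy,round(z,3),q.round(2)); break
E
python3 t5.py
```

```text
184.5 0.605 0.145 0.088 [ 0.49  0.22 -0.91  1.   -0.18 -2.95]
184.5 0.615 0.145 0.082 [ 0.45  0.24 -0.9   1.08 -0.16 -3.  ]
184.5 0.61 0.125 0.082 [ 0.4   0.23 -0.93  1.13 -0.13 -3.  ]
184.5 0.605 0.165 0.088 [ 0.53  0.23 -0.89  1.   -0.2  -2.98]
195 0.605 0.145 0.076 [ 0.43  0.24 -0.93  1.03 -0.07 -2.76]
195 0.615 0.145 0.076 [ 0.49  0.25 -0.87  0.83 -0.11 -2.61]
195 0.61 0.125 0.076 [ 0.47  0.24 -0.88  0.78 -0.11 -2.54]
195 0.605 0.165 0.076 [ 0.43  0.24 -0.93  1.12 -0.07 -2.85]
205 0.605 0.145 0.052 [ 0.55  0.29 -0.79  0.39 -0.12 -2.07]
205 0.615 0.145 0.046 [ 0.45  0.3  -0.88  0.77 -0.01 -2.36]
205 0.61 0.125 0.04 [ 0.45  0.31 -0.88  0.66 -0.01 -2.24]
205 0.605 0.165 0.058 [ 0.58  0.28 -0.8   0.46 -0.12 -2.16]
```

```bash
cat > t6.py <<'E'
from sim import *; from h import get_state
q=get_state()['q']
def go(nm,rows):
    global q
    for r in rows:
        q1=step(q,*r,1.6); 
        if np.abs(q1-q).max()>.25: print("  big step",(q1-q).round(2))
        q=q1
    x,R=fk2(q); print(nm,x.round(4),R.as_euler('xyz').round(3),"tip",(x-.036*R.as_matrix()[:,2]).round(3),q.round(2))
go("up",[([0,0,.06],0)]*5)
go("rot",[([.0105,.005,0],-9.95)]*8)
go("rot2",[([.0105,.005,0],-9.95)]*8)
go("down",[([0,0,-.032],0)]*6)
go("in",[([.0085,.002,-.017],0)]*4)
E
python3 t6.py
```

```text
up [0.4197 0.0603 0.2754] [3.14  0.377 0.074] tip [0.433 0.061 0.309] [ 0.47  0.16 -0.07 -0.14 -1.69  1.19]
rot [0.5037 0.1003 0.2754] [ 3.14   0.377 -1.315] tip [0.507 0.087 0.309] [ 0.25  0.11 -0.04 -0.38 -1.43  0.06]
  big step [ 0.06 -0.02 -0.05  0.09  0.08 -0.26]
  big step [ 0.06 -0.01 -0.05  0.1   0.06 -0.28]
  big step [ 0.06  0.   -0.04  0.11  0.04 -0.29]
rot2 [0.5877 0.1403 0.2754] [ 3.14   0.377 -2.704] tip [0.576 0.135 0.309] [ 0.6  -0.04 -0.39  0.08 -0.85 -1.78]
down [0.5877 0.1403 0.0834] [ 3.14   0.377 -2.704] tip [0.576 0.135 0.117] [ 0.6   0.15 -0.72  0.18 -0.34 -1.89]
in [0.6217 0.1483 0.0154] [ 3.14   0.377 -2.704] tip [0.61  0.143 0.049] [ 0.55  0.3  -0.77  0.33 -0.13 -2.01]
```

>>> servo_tool(moves=[{"dx": 0,"dy": 0,"dz": 0.04,"roll": 0,"jaw": 0.1},{"dx": 0,"dy": 0,"dz": 0.06,"roll": 0,"jaw": 0.1},{"dx": 0,"dy": 0,"dz": 0.06,"roll": 0,"jaw": 0.1},{"dx": 0,"dy": 0,"dz": 0.06,"roll": 0,"jaw": 0.1},{"dx": 0,"dy": 0,"dz": 0.06,"roll": 0,"jaw": 0.1},{"dx": 0.0093,"dy": 0.0045,"dz": 0.01,"roll": -8.85,"jaw": 0.1},{"dx": 0.0093,"dy": 0.0045,"dz": 0.01,"roll": -8.85,"jaw": 0.1},{"dx": 0.0093,"dy": 0.0045,"dz": 0,"roll": -8.85,"jaw": 0.1},{"dx": 0.0093,"dy": 0.0045,"dz": 0,"roll": -8.85,"jaw": 0.1},{"dx": 0.0093,"dy": 0.0045,"dz": 0,"roll": -8.85,"jaw": 0.1}])

```text
t: 20.45
eef_pos: [0.4641, 0.0857, 0.2764]
ee_rot: [-3.142, 0.379, -0.704]
force: [0.3, 0.3, 0.6]
width: 0.0261
gripper_force: 15.0
```

>>> servo_tool(moves=[{"dx": 0.0093,"dy": 0.0045,"dz": 0,"roll": -8.85,"jaw": 0.1},{"dx": 0.0093,"dy": 0.0045,"dz": 0,"roll": -8.85,"jaw": 0.1},{"dx": 0.0093,"dy": 0.0045,"dz": 0,"roll": -8.85,"jaw": 0.1},{"dx": 0.0093,"dy": 0.0045,"dz": 0,"roll": -8.85,"jaw": 0.1},{"dx": 0.0093,"dy": 0.0045,"dz": 0,"roll": -8.85,"jaw": 0.1},{"dx": 0.0093,"dy": 0.0045,"dz": 0,"roll": -8.85,"jaw": 0.1},{"dx": 0.0093,"dy": 0.0045,"dz": 0,"roll": -8.85,"jaw": 0.1},{"dx": 0.0093,"dy": 0.0045,"dz": 0,"roll": -8.85,"jaw": 0.1},{"dx": 0.0093,"dy": 0.0045,"dz": 0,"roll": -8.85,"jaw": 0.1},{"dx": 0.0093,"dy": 0.0045,"dz": 0,"roll": -8.85,"jaw": 0.1}])

```text
t: 21.7
eef_pos: [0.5569, 0.1305, 0.2767]
ee_rot: [-3.141, 0.378, -2.249]
force: [-1.0, -0.0, 0.5]
width: 0.0254
gripper_force: 15.0
```

>>> servo_tool(moves=[{"dx": 0.0093,"dy": 0.0045,"dz": 0,"roll": -8.85,"jaw": 0.1},{"dx": 0.0093,"dy": 0.0045,"dz": 0,"roll": -8.85,"jaw": 0.1},{"dx": 0.0093,"dy": 0.0045,"dz": 0,"roll": -8.85,"jaw": 0.1},{"dx": 0,"dy": 0,"dz": 0,"roll": 0,"jaw": 0.1},{"dx": 0,"dy": 0,"dz": -0.03,"roll": 0,"jaw": 0.1},{"dx": 0,"dy": 0,"dz": -0.03,"roll": 0,"jaw": 0.1},{"dx": 0,"dy": 0,"dz": -0.03,"roll": 0,"jaw": 0.1},{"dx": 0,"dy": 0,"dz": -0.03,"roll": 0,"jaw": 0.1},{"dx": 0,"dy": 0,"dz": -0.03,"roll": 0,"jaw": 0.1},{"dx": 0,"dy": 0,"dz": 0,"roll": 0,"jaw": 0.1}])

```text
t: 22.95
eef_pos: [0.5833, 0.1425, 0.1243]
ee_rot: [-3.139, 0.373, -2.704]
force: [-0.1, -1.1, -0.3]
width: 0.0256
gripper_force: 15.0
```

```bash
python3 - <<'E'
from h import *; from kin import Ro
s=get_state(); R=Ro.from_euler('xyz',s['ee_rot']).as_matrix(); print(s['q'].round(2),s['eef_pos'],s['ee_rot'],"tip",(s['eef_pos']-.036*R[:,2]).round(4),s['width'],s['gripper_force'],s['force'])
E
```

```text
[ 0.61  0.08 -0.65  0.14 -0.47 -1.86] [0.58331834 0.14248603 0.12428086] [-3.13947649  0.37295736 -2.70442481] tip [0.5714 0.137  0.1578] 0.025621248350796544 14.999833915753698 [-0.07549002 -1.08956486 -0.2670078 ]
```

>>> servo_tool(moves=[{"dx": 0,"dy": 0,"dz": -0.02,"roll": 0,"jaw": 0.1},{"dx": 0,"dy": 0,"dz": -0.02,"roll": 0,"jaw": 0.1},{"dx": 0.006,"dy": 0,"dz": -0.02,"roll": 0,"jaw": 0.1},{"dx": 0.006,"dy": 0.0015,"dz": -0.011,"roll": 0,"jaw": 0.1},{"dx": 0.006,"dy": 0.0015,"dz": -0.011,"roll": 0,"jaw": 0.1},{"dx": 0.006,"dy": 0.0015,"dz": -0.011,"roll": 0,"jaw": 0.1},{"dx": 0.006,"dy": 0.0015,"dz": -0.011,"roll": 0,"jaw": 0.1},{"dx": 0,"dy": 0,"dz": 0,"roll": 0,"jaw": 0.1},{"dx": 0,"dy": 0,"dz": 0,"roll": 0,"jaw": 0.1},{"dx": 0,"dy": 0,"dz": 0,"roll": 0,"jaw": 0.1}])

```text
t: 24.2
eef_pos: [0.6152, 0.1504, 0.0234]
ee_rot: [-3.141, 0.379, -2.706]
force: [0.5, -0.9, 0.6]
width: 0.0255
gripper_force: 15.0
```

```bash
python3 - <<'E'
from h import *; from kin import Ro
s=get_state(); R=Ro.from_euler('xyz',s['ee_rot']).as_matrix(); print(s['q'].round(2),s['eef_pos'],s['ee_rot'],"tip",(s['eef_pos']-.036*R[:,2]).round(4),s['width'],s['force'])
for n in("side","top"):
    I,D=grab_frame(n); P=cloud(n,D); h=cv2.cvtColor(I,cv2.COLOR_RGB2HSV); m=(h[...,0]>30)&(h[...,0]<50)&(h[...,1]>130)&(np.abs(P[...,0]-.6)<.08)&(np.abs(P[...,1]-.145)<.1); print(n,m.sum(),P[m].mean(0) if m.sum() else '')
E
```

```text
[ 0.56  0.28 -0.77  0.32 -0.15 -2.01] [0.61518732 0.15036035 0.02344933] [-3.14076759  0.37906031 -2.70618233] tip [0.6031 0.1448 0.0569] 0.02551470745389122 [ 0.49123603 -0.92631811  0.55973276]
side 22 [0.61175403 0.15319007 0.06684414]
top 0
```

>>> servo_tool(moves=[{"dx": 0,"dy": 0,"dz": -0.006,"roll": 0,"jaw": 0.1},{"dx": 0,"dy": 0,"dz": 0,"roll": 0,"jaw": 0.5},{"dx": 0,"dy": 0,"dz": 0,"roll": 0,"jaw": 0.5},{"dx": 0,"dy": 0,"dz": 0,"roll": 0,"jaw": 0.5},{"dx": 0,"dy": 0,"dz": 0,"roll": 0,"jaw": 0.5},{"dx": -0.006,"dy": -0.0015,"dz": 0.015,"roll": 0,"jaw": 0.5},{"dx": -0.006,"dy": -0.0015,"dz": 0.02,"roll": 0,"jaw": 0.5},{"dx": -0.01,"dy": -0.0015,"dz": 0.03,"roll": 0,"jaw": 0.5},{"dx": -0.01,"dy": -0.0015,"dz": 0.05,"roll": 0,"jaw": 0.5},{"dx": -0.01,"dy": 0,"dz": 0.055,"roll": 0,"jaw": 0.5}])

```text
t: 25.55
eef_pos: [0.572, 0.144, 0.1879]
ee_rot: [-3.141, 0.377, -2.706]
force: [2.1, 0.6, 0.4]
width: 0.0438
gripper_force: 0.0
```

```bash
python3 - <<'E'
from h import *; from kin import Ro
s=get_state(); R=Ro.from_euler('xyz',s['ee_rot']).as_matrix(); print(s['q'].round(2),s['eef_pos'],s['ee_rot'],"tip",(s['eef_pos']-.036*R[:,2]).round(4))
for n in("side","top"):
    I,D=grab_frame(n); P=cloud(n,D); h=cv2.cvtColor(I,cv2.COLOR_RGB2HSV); m=(h[...,0]>30)&(h[...,0]<50)&(h[...,1]>110)&(np.abs(P[...,0]-.6)<.15)&(np.abs(P[...,1]-.145)<.2); print(n,m.sum(),P[m].mean(0) if m.sum() else '')
    np.savez(n+"1.npz",I=I,D=D)
E
```

```text
[ 0.63 -0.01 -0.57  0.12 -0.64 -1.85] [0.57203166 0.14397148 0.18787362] [-3.14104685  0.37690386 -2.70624508] tip [0.56   0.1384 0.2213]
side 96 [0.6003271  0.14815194 0.03474083]
top 29 [0.59845843 0.14740256 0.07411905]
```

```bash
python3 - <<'E'
from h import *
a=np.load("top0.npz"); I,D=a["I"],a["D"]; h=cv2.cvtColor(I,cv2.COLOR_RGB2HSV)
print(h[235,460],h[255,465],h[235,500],h[275,450],h[240,478],h[265,500])
m=((h[...,0]<14)&(h[...,1]>110)).astype(np.uint8); m[:215]=0;m[275:]=0;m[:,:440]=0;m[:,515:]=0
m=cv2.morphologyEx(m,cv2.MORPH_CLOSE,np.ones((7,7)))
cs,_=cv2.findContours(m,0,cv2.CHAIN_APPROX_NONE); c=max(cs,key=cv2.contourArea)[:,0]
G=np.array([ray("top",u,.058)[:2] for u in c])*1000; r=cv2.minAreaRect(G.astype(np.float32)); print("lid plate",r)
P=cloud("top",D); g=(P[...,2]>.085); g[:225]=0;g[265:]=0;g[:,:465]=0;g[:,495:]=0; X=P[g]; print("grip",cv2.minAreaRect((X[:,:2]*1000).astype(np.float32)),np.median(X[:,2]),X.mean(0))
b=np.load("side0.npz"); P=cloud("side",b["D"]); g=(P[...,2]>.085)&(abs(P[...,0]-.49)<.04)&(abs(P[...,1]+.32)<.04); X=P[g]; print("grip side",cv2.minAreaRect((X[:,:2]*1000).astype(np.float32)),np.median(X[:,2]),X.mean(0))
I2=b["I"]; 
E
cat > t7.py <<'E'
from sim import *; from h import get_state
q=get_state()['q']
def go(nm,rows):
    global q
    for r in rows:
        q1=step(q,*r,1.6); 
        if np.abs(q1-q).max()>.27: print("  big step",(q1-q).round(2))
        q=q1
    x,R=fk2(q); print(nm,x.round(4),R.as_euler('xyz').round(3),"tip",(x-.036*R.as_matrix()[:,2]).round(4),q.round(2))
go("tr",[([-.007,-.0465,.004],-2)]*10)
go("dn",[([0,0,-.03],0)]*5)
E
python3 t7.py
```

```text
[ 11 138  74] [ 11 143  80] [ 12 140  73] [25 40 83] [ 15 130 126] [ 17  86 127]
lid plate ((490.106689453125, -321.52716064453125), (119.16541290283203, 178.78802490234375), 4.609683036804199)
grip ((395.2547607421875, -103.34214782714844), (43.23414611816406, 501.3957824707031), 23.367692947387695) 0.09330782281863545 [ 0.47709159 -0.28757511  0.21841685]
grip side ((491.33746337890625, -319.9527282714844), (41.5745735168457, 22.946855545043945), 3.392545461654663) 0.09343389639127629 [ 0.49173231 -0.31869866  0.09299199]
tr [ 0.5059 -0.3205  0.2368] [ 3.139  0.389 -3.054] tip [ 0.4923 -0.3218  0.2701] [-0.36  0.03 -0.29 -0.21 -0.91 -1.02]
dn [ 0.5059 -0.3205  0.0868] [ 3.139  0.389 -3.054] tip [ 0.4923 -0.3218  0.1201] [-0.37  0.19 -0.46 -0.3  -0.59 -0.89]
```

>>> servo_tool(moves=[{"dx": -0.0065,"dy": -0.0464,"dz": 0.004,"roll": -2.04,"jaw": 0.6},{"dx": -0.0065,"dy": -0.0464,"dz": 0.004,"roll": -2.04,"jaw": 0.6},{"dx": -0.0065,"dy": -0.0464,"dz": 0.004,"roll": -2.04,"jaw": 0.6},{"dx": -0.0065,"dy": -0.0464,"dz": 0,"roll": -2.04,"jaw": 0.6},{"dx": -0.0065,"dy": -0.0464,"dz": 0,"roll": -2.04,"jaw": 0.6},{"dx": -0.0065,"dy": -0.0464,"dz": 0,"roll": -2.04,"jaw": 0.6},{"dx": -0.0065,"dy": -0.0464,"dz": 0,"roll": -2.04,"jaw": 0.6},{"dx": -0.0065,"dy": -0.0464,"dz": -0.01,"roll": -2.04,"jaw": 0.6},{"dx": -0.0065,"dy": -0.0464,"dz": -0.02,"roll": -2.04,"jaw": 0.6},{"dx": -0.0065,"dy": -0.0464,"dz": -0.03,"roll": -2.04,"jaw": 0.6}])

```text
t: 26.9
eef_pos: [0.5084, -0.3217, 0.1392]
ee_rot: [-3.139, 0.381, -3.063]
force: [1.2, -0.0, 1.0]
width: 0.0525
gripper_force: 0.0
```

```bash
python3 - <<'E'
from h import *; from kin import Ro
s=get_state(); R=Ro.from_euler('xyz',s['ee_rot']).as_matrix(); print(s['q'].round(2),s['eef_pos'],s['ee_rot'],"tip",(s['eef_pos']-.036*R[:,2]).round(4))
# check tip offset and view clear of pegs: average frames
for n in("top","side"):
    A=[]
    for k in range(6): I,D=grab_frame(n); A.append(D)
    A=np.array(A); D=np.median(A,0); P=cloud(n,D); np.savez(n+"2.npz",I=I,D=D)
    for z0 in(.076,.081,.0835):
        m=(abs(P[...,0]-.615)<.05)&(abs(P[...,1]-.145)<.09)&(P[...,2]>z0)&(P[...,2]<.092)
        X=P[m]; hi=X[X[:,1]>.145]; lo=X[X[:,1]<.145]; print(n,z0,len(hi),len(lo),hi.mean(0).round(4),lo.mean(0).round(4),"mid",((hi.mean(0)+lo.mean(0))/2).round(4),(hi.min(0)+hi.max(0)).round(4)[:2]/2,(lo.min(0)+lo.max(0)).round(4)[:2]/2)
    # rim
    m=(abs(P[...,0]-.617)<.09)&(abs(P[...,1]-.145)<.12)&(P[...,2]>.056)&(P[...,2]<.068); print(cv2.minAreaRect((P[m][:,:2]*1000).astype(np.float32)))
    h=cv2.cvtColor(I,cv2.COLOR_RGB2HSV); m=(h[...,0]>30)&(h[...,0]<50)&(h[...,1]>110)&(np.abs(P[...,0]-.6)<.15)&(np.abs(P[...,1]-.145)<.2); print("die",m.sum(),P[m].mean(0).round(3),P[m].max(0).round(3))
E
```

```text
[-0.36  0.12 -0.41 -0.24 -0.71 -0.97] [ 0.50838224 -0.32173589  0.13923233] [-3.13926862  0.38061462 -3.06292672] tip [ 0.495  -0.3227  0.1727]
top 0.076 13 14 [0.6078 0.2094 0.0852] [0.6185 0.0794 0.0851] mid [0.6131 0.1444 0.0852] [0.6076  0.21035] [0.6179  0.07945]
top 0.081 12 14 [0.6081 0.2096 0.0857] [0.6185 0.0794 0.0851] mid [0.6133 0.1445 0.0854] [0.6076  0.21035] [0.6179  0.07945]
top 0.0835 9 11 [0.607  0.2095 0.0867] [0.6189 0.0799 0.0859] mid [0.6129 0.1447 0.0863] [0.6075  0.20885] [0.6179  0.07945]
((616.9176635742188, 145.10032653808594), (130.39646911621094, 189.80250549316406), 4.573856353759766)
die 74 [0.6   0.146 0.035] [0.615 0.16  0.045]
side 0.076 30 27 [0.6078 0.2116 0.0831] [0.6189 0.0826 0.0833] mid [0.6134 0.1471 0.0832] [0.60845 0.21005] [0.6193 0.0815]
side 0.081 19 18 [0.608  0.2107 0.0854] [0.6191 0.0818 0.0855] mid [0.6136 0.1463 0.0855] [0.60845 0.21005] [0.6193  0.08105]
side 0.0835 16 15 [0.6086 0.2105 0.086 ] [0.6191 0.0814 0.086 ] mid [0.6139 0.146  0.086 ] [0.60845 0.21005] [0.6193  0.08105]
((617.4935302734375, 145.3590850830078), (131.1580352783203, 192.6917266845703), 4.511207103729248)
die 97 [0.6   0.148 0.035] [0.626 0.159 0.043]
```

>>> servo_tool(moves=[{"dx": -0.001,"dy": 0.001,"dz": -0.03,"roll": 0,"jaw": 0.6},{"dx": 0,"dy": 0,"dz": -0.03,"roll": 0,"jaw": 0.6},{"dx": 0,"dy": 0,"dz": -0.02,"roll": 0,"jaw": 0.6},{"dx": 0,"dy": 0,"dz": -0.014,"roll": 0,"jaw": 0.6},{"dx": 0,"dy": 0,"dz": 0,"roll": 0,"jaw": 0.1},{"dx": 0,"dy": 0,"dz": 0,"roll": 0,"jaw": 0.1},{"dx": 0,"dy": 0,"dz": 0,"roll": 0,"jaw": 0.1},{"dx": 0,"dy": 0,"dz": 0,"roll": 0,"jaw": 0.1},{"dx": 0,"dy": 0,"dz": 0,"roll": 0,"jaw": 0.1},{"dx": 0,"dy": 0,"dz": 0,"roll": 0,"jaw": 0.1}], newtons=35)

```text
t: 28.75
eef_pos: [0.5075, -0.3193, 0.0457]
ee_rot: [-3.14, 0.379, -3.062]
force: [-1.6, -1.7, 6.2]
width: 0.0155
gripper_force: 35.0
```

```bash
cat > st.py <<'E'
from h import *; from kin import Ro
s=get_state(); R=Ro.from_euler('xyz',s['ee_rot']).as_matrix(); print(round(float(s['t']),2),s['q'].round(2),s['eef_pos'].round(4),s['ee_rot'].round(4),"tip",(s['eef_pos']-.036*R[:,2]).round(4),round(float(s['width']),4),float(s['gripper_force']).__round__(1),s['force'].round(1),s['moment'].round(2))
E
python3 st.py
```

```text
28.75 [-0.37  0.24 -0.49 -0.32 -0.52 -0.87] [ 0.5075 -0.3193  0.0457] [-3.1396  0.3795 -3.0618] tip [ 0.4942 -0.3203  0.0791] 0.0155 35.0 [-1.6 -1.7  6.2] [-0.28  1.01 -0.11]
```

```bash
cat > t8.py <<'E'
from sim import *; from h import get_state
q=get_state()['q']
def go(nm,rows):
    global q
    for r in rows:
        q1=step(q,*r,1.6)
        if np.abs(q1-q).max()>.27: print("  big step",(q1-q).round(2))
        q=q1
    x,R=fk2(q); print(nm,x.round(4),R.as_euler('xyz').round(3),"tip",(x-.036*R.as_matrix()[:,2]).round(4),q.round(2))
go("up",[([0,0,.033],0)]*3)
go("tr",[([.0075,.0466,0],0)]*10)
go("dn",[([0,0,-.01375],0)]*4)
go("in",[([.008,0,0],0)]*6)
go("seat",[([0,0,-.006],0)]*5)
E
python3 t8.py
```

```text
up [ 0.506  -0.3221  0.1466] [ 3.141  0.379 -3.062] tip [ 0.4927 -0.3232  0.18  ] [-0.36  0.12 -0.4  -0.24 -0.72 -0.98]
tr [0.581  0.1439 0.1466] [ 3.141  0.379 -3.062] tip [0.5677 0.1428 0.18  ] [ 0.69  0.05 -0.75  0.46 -0.5  -2.56]
dn [0.581  0.1439 0.0916] [ 3.141  0.379 -3.062] tip [0.5677 0.1428 0.125 ] [ 0.63  0.12 -0.88  0.69 -0.32 -2.75]
in [0.629  0.1439 0.0916] [ 3.141  0.379 -3.062] tip [0.6157 0.1428 0.125 ] [ 0.6   0.19 -0.77  0.59 -0.34 -2.62]
seat [0.629  0.1439 0.0616] [ 3.141  0.379 -3.062] tip [0.6157 0.1428 0.095 ] [ 0.52  0.23 -0.86  0.86 -0.21 -2.83]
```

Every step of the path is within reach, so I'm lifting the lid and carrying it over.

>>> servo_tool(moves=[{"dx": 0,"dy": 0,"dz": 0.03,"roll": 0,"jaw": 0.1},{"dx": 0,"dy": 0,"dz": 0.035,"roll": 0,"jaw": 0.1},{"dx": 0,"dy": 0,"dz": 0.035,"roll": 0,"jaw": 0.1},{"dx": 0.0075,"dy": 0.0466,"dz": 0,"roll": 0,"jaw": 0.1},{"dx": 0.0075,"dy": 0.0466,"dz": 0,"roll": 0,"jaw": 0.1},{"dx": 0.0075,"dy": 0.0466,"dz": 0,"roll": 0,"jaw": 0.1},{"dx": 0.0075,"dy": 0.0466,"dz": 0,"roll": 0,"jaw": 0.1},{"dx": 0.0075,"dy": 0.0466,"dz": 0,"roll": 0,"jaw": 0.1},{"dx": 0.0075,"dy": 0.0466,"dz": 0,"roll": 0,"jaw": 0.1},{"dx": 0.0075,"dy": 0.0466,"dz": 0,"roll": 0,"jaw": 0.1}])

```text
t: 30.0
eef_pos: [0.5583, 0.0087, 0.144]
ee_rot: [-3.14, 0.376, -3.062]
force: [1.4, -0.4, -2.2]
width: 0.0161
gripper_force: 35.0
```

>>> servo_tool(moves=[{"dx": 0.0075,"dy": 0.0466,"dz": 0,"roll": 0,"jaw": 0.1},{"dx": 0.0075,"dy": 0.0466,"dz": 0,"roll": 0,"jaw": 0.1},{"dx": 0.0075,"dy": 0.0466,"dz": 0,"roll": 0,"jaw": 0.1},{"dx": 0,"dy": 0,"dz": 0,"roll": 0,"jaw": 0.1},{"dx": 0,"dy": 0,"dz": -0.014,"roll": 0,"jaw": 0.1},{"dx": 0,"dy": 0,"dz": -0.014,"roll": 0,"jaw": 0.1},{"dx": 0,"dy": 0,"dz": -0.014,"roll": 0,"jaw": 0.1},{"dx": 0,"dy": 0,"dz": -0.012,"roll": 0,"jaw": 0.1},{"dx": 0,"dy": 0,"dz": 0,"roll": 0,"jaw": 0.1},{"dx": 0,"dy": 0,"dz": 0,"roll": 0,"jaw": 0.1}])

```text
t: 31.25
eef_pos: [0.5819, 0.1465, 0.091]
ee_rot: [-3.14, 0.378, -3.063]
force: [-0.4, 0.3, -2.6]
width: 0.0158
gripper_force: 35.0
```

```bash
python3 st.py; python3 - <<'E'
from h import *
for n in("side","top"):
    A=[grab_frame(n) for k in range(5)]; I=A[-1][0]; D=np.median([a[1] for a in A],0); P=cloud(n,D); np.savez(n+"3.npz",I=I,D=D)
    h=cv2.cvtColor(I,cv2.COLOR_RGB2HSV)
    m=(h[...,0]<16)&(h[...,1]>90)&(abs(P[...,0]-.563)<.09)&(abs(P[...,1]-.145)<.12)&(P[...,2]>.092)&(P[...,2]<.112)
    X=P[m]; print(n,m.sum())
    if len(X)>30:
        A_=np.c_[X-X.mean(0)]; u,s,v=np.linalg.svd(A_[:, :],full_matrices=False); nrm=v[2]*np.sign(v[2][2]); print("normal deg x,y",np.degrees(nrm[:2]).round(2),"z mean",X.mean(0).round(4),"rms",A_.dot(v[2]).std().round(4)); print(cv2.minAreaRect((X[:,:2]*1000).astype(np.float32)))
I=np.load("side3.npz")["I"]; cv2.imwrite("pics/k.png",cv2.resize(I[170:320,190:390],(800,600),interpolation=cv2.INTER_CUBIC)[...,::-1])
E
```

```text
31.25 [ 0.64  0.12 -0.87  0.68 -0.32 -2.75] [0.5819 0.1465 0.091 ] [-3.1404  0.3779 -3.063 ] tip [0.5687 0.1455 0.1245] 0.0158 35.0 [-0.4  0.3 -2.6] [-0.12  1.55  0.09]
side 1818
normal deg x,y [-0.72  0.74] z mean [0.5562 0.1702 0.1043] rms 0.0023
((566.4804077148438, 147.08758544921875), (123.91561889648438, 182.66580200195312), 5.63034725189209)
top 753
normal deg x,y [ 0.19 -0.09] z mean [0.6017 0.1527 0.1025] rms 0.0022
((566.7918701171875, 145.96371459960938), (119.31581115722656, 179.00953674316406), 4.33152437210083)
```

View pics/k.png

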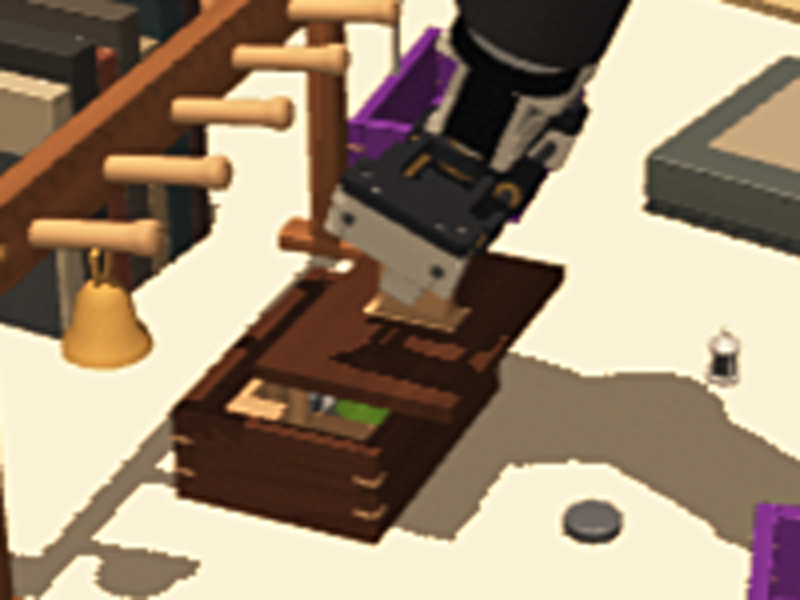

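>>> servo_tool(moves=[{"dx": 0.008,"dy": -0.0002,"dz": 0,"roll": 0,"jaw": 0.1},{"dx": 0.008,"dy": -0.0002,"dz": 0,"roll": 0,"jaw": 0.1},{"dx": 0.008,"dy": -0.0002,"dz": 0,"roll": 0,"jaw": 0.1},{"dx": 0.008,"dy": -0.0002,"dz": 0,"roll": 0,"jaw": 0.1},{"dx": 0.008,"dy": 0,"dz": 0,"roll": 0,"jaw": 0.1},{"dx": 0.007,"dy": 0,"dz": 0,"roll": 0,"jaw": 0.1},{"dx": 0,"dy": 0,"dz": 0,"roll": 0,"jaw": 0.1},{"dx": 0,"dy": 0,"dz": -0.003,"roll": 0,"jaw": 0.1},{"dx": 0,"dy": 0,"dz": -0.002,"roll": 0,"jaw": 0.1},{"dx": 0,"dy": 0,"dz": 0,"roll": 0,"jaw": 0.1}])

```text
t: 33.0
eef_pos: [0.6286, 0.1461, 0.0855]
ee_rot: [-3.14, 0.378, -3.062]
force: [0.3, 0.3, -2.4]
width: 0.0153
gripper_force: 35.0
```

>>> servo_tool(moves=[{"dx": 0,"dy": 0,"dz": -0.001,"roll": 0,"jaw": 0.1},{"dx": 0,"dy": 0,"dz": -0.001,"roll": 0,"jaw": 0.1},{"dx": 0,"dy": 0,"dz": -0.001,"roll": 0,"jaw": 0.1},{"dx": 0,"dy": 0,"dz": -0.001,"roll": 0,"jaw": 0.1},{"dx": 0,"dy": 0,"dz": 0,"roll": 0,"jaw": 0.1},{"dx": 0,"dy": 0,"dz": 0,"roll": 0,"jaw": 0.1},{"dx": 0,"dy": 0,"dz": 0,"roll": 0,"jaw": 0.1},{"dx": 0,"dy": 0,"dz": 0,"roll": 0,"jaw": 0.1},{"dx": 0,"dy": 0,"dz": 0,"roll": 0,"jaw": 0.1},{"dx": 0,"dy": 0,"dz": 0,"roll": 0,"jaw": 0.1}])

```text
t: 34.25
eef_pos: [0.6291, 0.1465, 0.0819]
ee_rot: [-3.141, 0.378, -3.062]
force: [3.4, 0.2, -3.4]
width: 0.0159
gripper_force: 35.0
```

```bash
python3 st.py
```

```text
34.25 [ 0.59  0.2  -0.79  0.64 -0.31 -2.67] [0.6291 0.1465 0.0819] [-3.1409  0.3784 -3.0623] tip [0.6158 0.1454 0.1154] 0.0159 35.0 [ 3.4  0.2 -3.4] [-0.17  0.51 -0.01]
```

>>> servo_tool(moves=[{"dx": 0.001,"dy": 0,"dz": 0,"roll": 0,"jaw": 0.1},{"dx": 0,"dy": 0,"dz": 0,"roll": 0,"jaw": 0.1},{"dx": 0,"dy": 0,"dz": -0.001,"roll": 0,"jaw": 0.1},{"dx": 0,"dy": 0,"dz": -0.001,"roll": 0,"jaw": 0.1},{"dx": 0,"dy": 0,"dz": -0.001,"roll": 0,"jaw": 0.1},{"dx": 0,"dy": 0,"dz": -0.001,"roll": 0,"jaw": 0.1},{"dx": 0,"dy": 0,"dz": -0.001,"roll": 0,"jaw": 0.1},{"dx": 0,"dy": 0,"dz": 0,"roll": 0,"jaw": 0.1},{"dx": 0,"dy": 0,"dz": 0,"roll": 0,"jaw": 0.1},{"dx": 0,"dy": 0,"dz": 0,"roll": 0,"jaw": 0.1}])

```text
t: 35.5
eef_pos: [0.63, 0.1464, 0.0769]
ee_rot: [-3.141, 0.378, -3.062]
force: [0.3, 0.1, -2.8]
width: 0.016
gripper_force: 35.0
```

```bash
python3 st.py
```

```text
35.5 [ 0.58  0.21 -0.8   0.67 -0.29 -2.7 ] [0.63   0.1464 0.0769] [-3.1407  0.3783 -3.0623] tip [0.6168 0.1453 0.1104] 0.016 35.0 [ 0.3  0.1 -2.8] [-0.17  1.56 -0.06]
```

>>> servo_tool(moves=[{"dx": 0,"dy": 0,"dz": -0.0018,"roll": 0,"jaw": 0.1},{"dx": 0,"dy": 0,"dz": -0.0018,"roll": 0,"jaw": 0.1},{"dx": 0,"dy": 0,"dz": -0.0018,"roll": 0,"jaw": 0.1},{"dx": 0,"dy": 0,"dz": -0.0018,"roll": 0,"jaw": 0.1},{"dx": 0,"dy": 0,"dz": -0.0018,"roll": 0,"jaw": 0.1},{"dx": 0,"dy": 0,"dz": -0.0018,"roll": 0,"jaw": 0.1},{"dx": 0,"dy": 0,"dz": -0.0018,"roll": 0,"jaw": 0.1},{"dx": 0,"dy": 0,"dz": -0.0014,"roll": 0,"jaw": 0.1},{"dx": 0,"dy": 0,"dz": 0,"roll": 0,"jaw": 0.1},{"dx": 0,"dy": 0,"dz": 0,"roll": 0,"jaw": 0.1}])

```text
t: 36.75
eef_pos: [0.63, 0.1463, 0.0629]
ee_rot: [-3.141, 0.378, -3.062]
force: [-0.2, -0.1, -2.5]
width: 0.0158
gripper_force: 35.0
```

```bash
python3 st.py
```

```text
36.75 [ 0.54  0.23 -0.85  0.82 -0.23 -2.81] [0.63   0.1463 0.0629] [-3.1407  0.3782 -3.0624] tip [0.6168 0.1453 0.0964] 0.0158 35.0 [-0.2 -0.1 -2.5] [-0.16  1.56 -0.03]
```

>>> servo_tool(moves=[{"dx": 0,"dy": 0,"dz": -0.0007,"roll": 0,"jaw": 0.1},{"dx": 0,"dy": 0,"dz": -0.0007,"roll": 0,"jaw": 0.1},{"dx": 0,"dy": 0,"dz": -0.0007,"roll": 0,"jaw": 0.1},{"dx": 0,"dy": 0,"dz": -0.0005,"roll": 0,"jaw": 0.1},{"dx": 0,"dy": 0,"dz": -0.0004,"roll": 0,"jaw": 0.1},{"dx": 0,"dy": 0,"dz": 0,"roll": 0,"jaw": 0.1},{"dx": 0,"dy": 0,"dz": 0,"roll": 0,"jaw": 0.1},{"dx": 0,"dy": 0,"dz": 0,"roll": 0,"jaw": 0.1},{"dx": 0,"dy": 0,"dz": 0,"roll": 0,"jaw": 0.1},{"dx": 0,"dy": 0,"dz": 0,"roll": 0,"jaw": 0.1}])

```text
t: 38.0
eef_pos: [0.63, 0.1463, 0.0598]
ee_rot: [-3.141, 0.378, -3.062]
force: [0.4, 0.9, -3.0]
width: 0.0157
gripper_force: 35.0
```

```bash
python3 st.py
```

```text
38.0 [ 0.53  0.23 -0.86  0.86 -0.21 -2.84] [0.63   0.1463 0.0598] [-3.1407  0.3781 -3.0624] tip [0.6167 0.1453 0.0933] 0.0157 35.0 [ 0.4  0.9 -3. ] [-0.12  1.56  0.02]
```

>>> servo_tool(moves=[{"dx": 0,"dy": 0,"dz": 0,"roll": 0,"jaw": 0.4},{"dx": 0,"dy": 0,"dz": 0,"roll": 0,"jaw": 0.4},{"dx": 0,"dy": 0,"dz": 0,"roll": 0,"jaw": 0.4},{"dx": 0,"dy": 0,"dz": 0,"roll": 0,"jaw": 0.4},{"dx": 0,"dy": 0,"dz": 0,"roll": 0,"jaw": 0.4},{"dx": -0.005,"dy": 0,"dz": 0.012,"roll": 0,"jaw": 0.4},{"dx": -0.008,"dy": 0,"dz": 0.02,"roll": 0,"jaw": 0.4},{"dx": -0.01,"dy": -0.001,"dz": 0.025,"roll": 0,"jaw": 0.4},{"dx": -0.012,"dy": -0.001,"dz": 0.03,"roll": 0,"jaw": 0.4},{"dx": -0.014,"dy": -0.001,"dz": 0.03,"roll": 0,"jaw": 0.4}])

```text
t: 39.25
eef_pos: [0.5804, 0.1435, 0.1776]
ee_rot: [-3.141, 0.378, -3.062]
force: [0.7, 0.2, 0.8]
width: 0.0348
gripper_force: 0.0
```

>>> servo_tool(moves=[{"dx": -0.01,"dy": -0.045,"dz": 0.01,"roll": 0,"jaw": 0.4},{"dx": -0.01,"dy": -0.045,"dz": 0.01,"roll": 0,"jaw": 0.4},{"dx": -0.01,"dy": -0.045,"dz": 0.01,"roll": 0,"jaw": 0.4},{"dx": -0.01,"dy": -0.045,"dz": 0.01,"roll": 0,"jaw": 0.4},{"dx": 0,"dy": -0.045,"dz": 0.01,"roll": 0,"jaw": 0.4},{"dx": 0,"dy": -0.045,"dz": 0.01,"roll": 0,"jaw": 0.4},{"dx": 0,"dy": -0.045,"dz": 0.01,"roll": 0,"jaw": 0.4},{"dx": 0,"dy": -0.045,"dz": 0,"roll": 0,"jaw": 0.4},{"dx": 0,"dy": -0.045,"dz": 0,"roll": 0,"jaw": 0.4},{"dx": 0,"dy": 0,"dz": 0,"roll": 0,"jaw": 0.4}])

```text
t: 40.5
eef_pos: [0.5406, -0.2646, 0.2463]
ee_rot: [-3.141, 0.377, -3.067]
force: [-0.1, -0.1, -0.2]
width: 0.0348
gripper_force: 0.0
```

```bash
python3 st.py; python3 - <<'E'
from h import *
for n in("side","top"):
    A=[grab_frame(n) for k in range(5)]; I=A[-1][0]; D=np.median([a[1] for a in A],0); P=cloud(n,D)
    M=np.radians(4.55); L=(P-[.617,.1452,0])@np.array([[np.cos(M),-np.sin(M),0],[np.sin(M),np.cos(M),0],[0,0,1]])
    m=(abs(L[...,0])<.05)&(abs(L[...,1])<.085)&(L[...,2]>.06)&(L[...,2]<.08)&~((abs(L[...,0])<.03)&(abs(L[...,1])<.02))&~((abs(L[...,0]+.004)<.012)&(abs(abs(L[...,1])-.065)<.012))
    X=L[m]; c=np.linalg.lstsq(np.c_[X[:,:2],np.ones(len(X))],X[:,2],rcond=None)[0]; print(n,m.sum(),"slopes deg",np.degrees(c[:2]).round(2),"z",c[2].round(4))
    k=cv2.resize(I[150:320,180:400] if n=="side" else I[160:290,270:440],(400,310),interpolation=cv2.INTER_CUBIC)
    cv2.imwrite(f"pics/z_{n}.png",k[...,::-1])
cv2.imwrite("pics/z.png",np.hstack([cv2.imread("pics/z_side.png"),cv2.imread("pics/z_top.png")]))
E
```

```text
40.5 [-0.21  0.01 -0.31 -0.13 -0.89 -1.23] [ 0.5406 -0.2646  0.2463] [-3.141   0.3773 -3.0666] tip [ 0.5274 -0.2656  0.2797] 0.0348 0.0 [-0.1 -0.1 -0.2] [-0.06  1.25  0.05]
side 978 slopes deg [ 0.08 -0.06] z 0.0733
top 1434 slopes deg [-0.09  0.08] z 0.071
```

View pics/z.png

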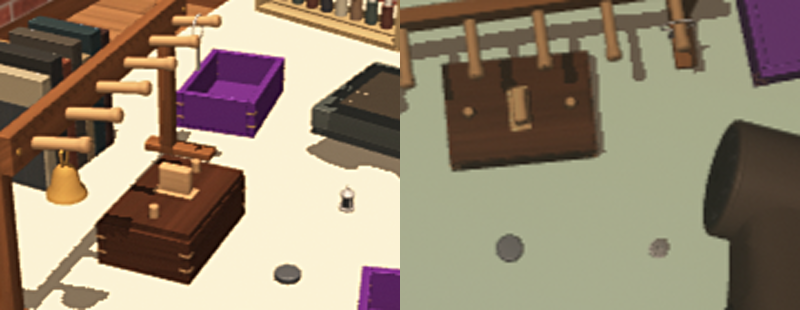

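The lid lies flush: both pegs come up through its holes, its top is at about 72 mm and its slope is under 0.1°. The token, lantern and rail have not moved, and the arm is clear, so I'm handing in.

```bash
python3 -c "
from station import *
print(job_done())"
```

```text
the job is handed in; nothing more can be done
None
```

The die is in the vault's well and the lid lies flush over both pegs; I let go, backed the arm clear and handed in at about 41 s of the 72 s, leaning about 22° because the arm could not hold 30° or more at the vault.

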